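Tare, weigh and pack a lunch box

ROBOT

A 7-joint arm with a two-finger parallel gripper is mounted at the origin on the work surface. World frame = base frame: x ahead of the robot, y to its left, z up, the work surface at z = 0. Lengths are in m, angles in rad, forces in N, time in s.
With the tool pointing down it reaches from about 0.375 to 0.925 m from the base axis. Payload 3.1 kg.
Tool frame: the origin (TCP) lies at the very end of the fingers, on their centre line; the grasp point (between the pads) lies 19 mm behind it; z points along the fingers, x is the direction in which the jaws open and shut, and the axes are right-handed (so a half turn about z gives the same grasp; the last joint's range is limited). The gripper opens to 85 mm and grips with 20 to 120 N. Pads are 22 mm wide; open, the fingers measure 114 mm over their backs; the gripper's body (76 mm by 85 mm) begins 54 mm behind the grasp point. The pads swing forward as they close: fully open they stand 13 mm farther back than shut.
Start: joints at [1.013, 0.383, 0.044, 1.598, -0.018, 1.161, -0.05], TCP at [0.288, -0.582, 0.231] pointing down, gripper open.
Joint ranges: [-2.61, 2.61], [-0.41, 2.15], [-1.48, 1.57], [0, 2.5], [-1.57, 4.71], [0.05, 1.97], [-2.85, 2.85]. Speed limits (rad/s): [2.79, 2.79, 3.14, 3.14, 3.14, 3.14, 3.14].

INTERFACE

Orientations are given as a unit quaternion [x, y, z, w].
In Python, from rig import get_obs, grab_frame, camera_info, sign_off, silhouettes gives the robot as it stands. The module is installed in compiled form; this text tells all that it offers.
- The arm moves only by the shell command python3 -m jog 'ROWS' [OPENING] [FORCE]. ROWS is a JSON object of lists of equal length, an entry for each row: "xyz": the shift along the tool's x, y, z in m, a list of three; "yaw": the turn about the tool's z in degrees. A call has 1 to 5 rows; each row is the pose to reach, as a shift and turn from the pose commanded when the call began, along the tool's axes at that moment; what a row does not reach only later rows make up. A row lasts 1/10 s, in which the tool goes at most 50 mm and 8.59 degrees, less where a joint would pass 70% of its speed; a pose out of reach is approached as far as the arm can. A call with a gripper value outside its range is refused whole. OPENING is the opening, from 0 (shut) to 1 (fully open), set as the call begins (- or left out, the last holds). The fingers move at their own pace and stop on an object; FORCE is the grip in N (left out, the last holds). Time passes only in rows, so rows that repeat a pose let the fingers close. It gives the time, the measured TCP pose, the force and the opening at its end, in the units of the state.
- get_obs(): the state, without advancing time (a new reading comes with each control period).
- grab_frame(name): name is "scene" or "top" or "wrist"; returns the picture (420x560x3 uint8, red, green, blue); there is no depth.
- camera_info(name): a dict with "vfov" (degrees; the focal length in pixels is half the picture's height over the tangent of half this angle, whatever the lens; pixels are square), "cx", "cy" (the principal point, pixels), "k1" (the pictures are not rectified: a ray, as slopes to the right and down, at radius r is drawn at 1 + k1 r^2 times it, then the intrinsics apply), "eye" and "rotation" of the camera in the world; the wrist camera has in their place "mount" (4x4, takes a point from camera to tool coordinates, whose origin is the TCP and whose axes are the tool frame's). Camera axes: x right, y down, z forward; pixel columns grow to the right and rows downward; lengths in m; the calibration is good to about 2 mm. A picture is of the moment at which its call begins: read the wrist's pose just before it. camera_info takes no time and is no camera call.
- sign_off(): hands the job in, once; it reports no verdict.
Trained networks look in the newest picture that a camera, given by its name, has taken for a name from the list of things; names that differ only in an ending like _2 or _b are one class to them, and where a whole thing is asked for, a point or a joint stands for the part that bears it (a point fixed in the world has none). Each returns a list of dicts, best first, with "score" (0 to 1); they miss things now and then, are a little off and sometimes report something else, mostly with a low value. They report only what shows in the picture. A call takes as long as a camera call. They do not tell look-alikes from the thing itself.
- silhouettes(target, camera): "mask" (420x560 bool, what is visible of it) and "extent" ([left, top, width, height] in pixels, round what is visible of it).
The state is a dict: "time_s": time; "joint_pos": joint angles; "qvel": joint speeds; "joint_torque": joint torques, N m; "tool_pos": TCP position; "tcp_rot": TCP orientation; "wrist_force": force on the tool from outside, world axes, zero at the start; "wrist_torque": the same for the moment, N m; "grip_width": opening from 0.0 (shut) to 1.0 (fully open).
Only numpy, scipy, OpenCV 4.12 (cv2) and the standard library are available. Lean on these libraries where they do the work, as an engineer would, in place of code of your own. Each camera call takes 0.05 s, during which the arm holds its last target.

TASK

Stand the empty lunch box on the scale's platform and turn the tare knob until the zero mark of the dial lies under the needle's tip; then put every rice triangle into the box there and let go for a moment, so that the dial shows their net weight. Next put the packed box in the gap between the two closed boxes on the tray, midway between them, parallel to them and with its ends in line with theirs. Finish by turning the knob until the empty scale reads zero again, and leave the closed boxes, pepper mill, sauce bottle and lime bowl where they stand.

Things in the scene. Friction and masses are not known exactly. Their poses are not given: they have to be found in the camera images.
- scale: flat white spring kitchen scale, fixed to the table, 346 x 200 mm; origin at the centre of its underside, x along its length. Its +x half (175 mm long, 40 mm high) carries the steel platform; its -x half (166 mm long, deck 56 mm high) has a round white dial, 132 mm wide, facing up and a black tare knob at the deck's -x, +y corner
- platform (a point): centre of the top of the scale's steel platform, 150 mm (x) by 190 mm (y), 78 mm above the table when empty; it sinks 8 mm per kg. x, y, z as the scale's
- needle_hub (a point): the needle's pivot on the dial, 63 mm above the table; x, y, z as the scale's. The needle moves with the load only: one full turn is 2 kg (a tick every 100 g), clockwise from above for more weight
- needle_tip (a point): point near the tip of the black needle, 56 mm from the hub
- zero_mark (a point): the zero mark: inner part of the one broad black bar (6 x 20 mm) among the thin ticks of the dial face, which turns about the hub with the tare knob; the point lies 56 mm from the hub at the height of the needle, so that the needle tip meets it at zero
- knob_grip (a point): point on the tare knob's axis at the height to grip, 87 mm above the table, z up. The knob is a disc of 20 mm radius with an upright bar across it, 40 mm long (along this frame's x, which turns with it) and 14 mm thick (y), whose top is 8 mm above this point and whose foot is 22 mm below it
- tare_knob: the tare knob itself, origin on its axis at the deck. It turns without clicks and stays where it is left (0.03 N m); it turns the dial face by gears, two turns for one: turned counter-clockwise from above it turns the zero mark clockwise by half the angle. It has 3.5 rad of travel either side of mid-travel; both settings lie well inside
- lunch_box: open narrow glass lunch box in a teal sleeve, 176 (x) x 68 (y) x 44 (z) mm outside, walls and floor 4 mm, about 0.35 kg; origin at the centre of its underside. At the start empty on the table
- rice1: rice triangle with a dark seaweed band, 32 mm thick (x), 50 mm wide at the foot (y), 58 mm high narrowing to a rounded top 18 mm wide, about 75 g, firm; origin at the centre of its underside. The rice triangles stand on the wooden board; two or three are there
- rice2: a second rice triangle, alike
- rice3: a third rice triangle, alike
- board: wooden cutting board fixed on the table, 300 (x) x 170 (y) x 18 mm; origin at the centre of its underside
- tray: aluminium tray fixed on the table, 350 (x) x 215 (y) mm, floor 4 mm thick, rim 14 mm high; origin at the centre of its underside
- packed_near: closed, packed lunch box, 176 (x) x 68 (y) x 56 mm with lid, 0.8 kg, on the tray at its end nearer the robot (-x of the tray), its length across the tray; origin at the centre of its underside; its -y points to the far one, whose centre is 214 mm away
- packed_far: closed, packed lunch box like it, at the tray's other end; its +y points to the near one. The gap between the two is 146 mm
- pepper_mill: wooden pepper mill, 52 mm diameter, 135 mm high, bystander; origin under its centre
- sauce_bottle: amber sauce bottle, 60 mm diameter, 160 mm high, bystander; origin under its centre
- lime_bowl: white bowl of limes, 104 mm diameter, 50 mm high, bystander; origin under its centre
Mind the look-alikes: they are no part of the job. What is shaped like the rice2 but blue is not meant.

How it is judged:
By the outcome, as a careful person would: the job done as asked, in the order asked, and still so for the second after the job is handed in, with the robot touching nothing.
Of rice1, rice2, rice3 only 2 to 3 are there at a start; the rules pass over those that are not, and their reading is None.
At some moment in a run one of rice1, rice2, rice3 may be knocked a few centimetres aside while the robot is not near it.
It also fails if it takes over 210 s, if anything falls off the work surface, if the arm or the gripper's body presses on something with over 40 N, if the wrist force passes 120 N, or if a joint passes its speed limit or range.

## Working session

There is one attempt and no reset: what is moved stays moved. The work goes in short steps, Python scripts to look and compute and a shell command to move; the robot and the scene stay as the last step left them, time stands still between calls to the robot, and variables do not carry over. Pictures are saved under pics/ and viewed, and the job is handed in when it is done.

```bash
mkdir -p pics; ls
python3 - <<'E'
from rig import *
import cv2
o=get_obs();print(o)
for n in("scene","top","wrist"):
    print(camera_info(n))
    cv2.imwrite(f"pics/{n}0.png",grab_frame(n)[:,:,::-1])
E
```

```text
pics
{'time_s': 0.0, 'joint_pos': array([ 1.01319547,  0.38385058,  0.04382854,  1.59958934, -0.01787214,
        1.16120383, -0.04990898]), 'qvel': array([ 5.88361303e-04, -3.14008887e-05,  4.14075349e-04, -1.07404684e-03,
        4.65194313e-04,  7.92116925e-04,  3.35198411e-04]), 'joint_torque': array([-1.81972264e-04, -4.33463180e+01,  1.02457389e+00, -2.49513477e+01,
        1.06860718e-02,  1.12382969e-02,  1.03930245e-05]), 'tool_pos': array([ 0.28801754, -0.58164346,  0.22986991]), 'tcp_rot': array([ 8.49660165e-01, -5.27328965e-01, -1.17137136e-03, -6.28781658e-04]), 'wrist_force': array([-0.02394898,  0.42160069, -0.72526864]), 'wrist_torque': array([0.05594968, 0.02831138, 0.05124582]), 'grip_width': 1.00073199552776}
{'vfov': 53.188857483973784, 'cx': 282.4870797638455, 'cy': 205.71353890502735, 'k1': -0.07151591190492279, 'eye': array([0.94368089, 0.65928805, 0.88791425]), 'rotation': array([ 0.23077696,  0.89712764, -0.36666853, -0.08636077])}
{'vfov': 56.74011250796145, 'cx': 280.87006190930697, 'cy': 203.17095940929514, 'k1': -0.0002398819026598674, 'eye': array([ 0.45837013, -0.04187805,  1.23972916]), 'rotation': array([-0.69703845,  0.71486829, -0.03673834,  0.04184512])}
{'vfov': 69.50795121820768, 'cx': 279.9536427915686, 'cy': 212.91670068464703, 'k1': -0.018567086111763623, 'mount': array([[ 9.99999587e-01, -9.09098902e-04,  9.98159217e-07,
         1.04886237e-04],
       [ 8.64210871e-04,  9.50962812e-01,  3.09304030e-01,
        -7.97909507e-02],
       [-2.82137166e-04, -3.09303901e-01,  9.50963205e-01,
        -1.44400920e-01],
       [ 0.00000000e+00,  0.00000000e+00,  0.00000000e+00,
         1.00000000e+00]])}
```

View pics/top0.png

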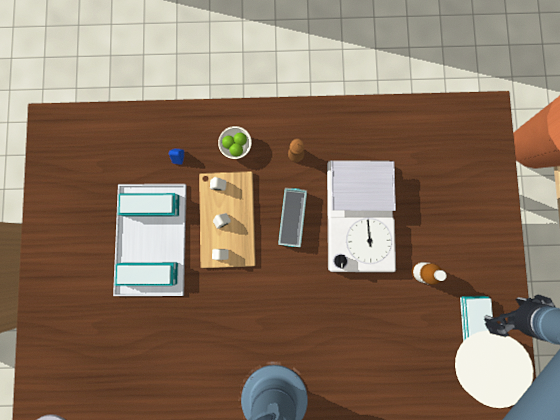

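View pics/scene0.png

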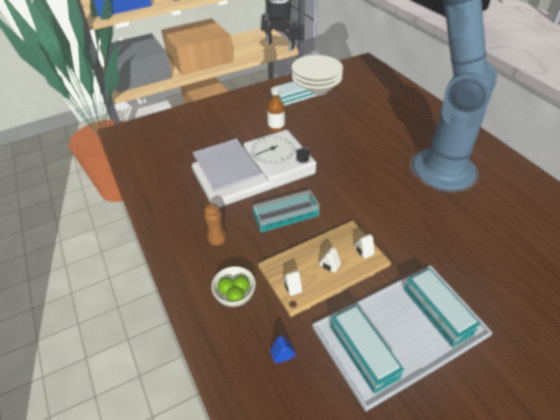

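View pics/wrist0.png

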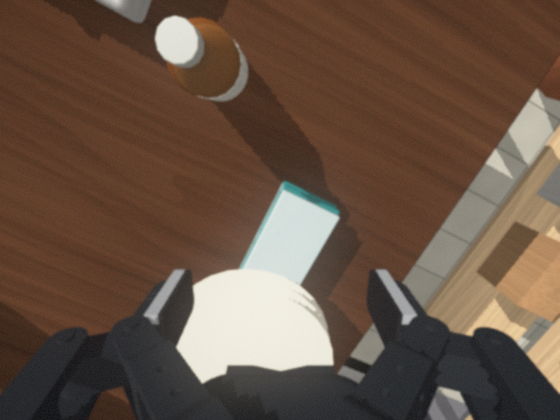

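```bash
cat > h.py <<'E'
import numpy as np, cv2
from scipy.spatial.transform import Rotation as R
from rig import *
def cam(name,obs=None):
    c=camera_info(name); f=210/np.tan(np.radians(c['vfov']/2))
    if 'mount' in c:
        o=obs or get_obs(); T=np.eye(4); T[:3,:3]=R.from_quat(o['tcp_rot']).as_matrix(); T[:3,3]=o['tool_pos']; T=T@np.array(c['mount'])
        return f,c['cx'],c['cy'],c['k1'],T[:3,3],T[:3,:3]
    return f,c['cx'],c['cy'],c['k1'],np.array(c['eye']),R.from_quat(c['rotation']).as_matrix()
def proj(C,P):
    f,cx,cy,k,e,Rm=C; q=(np.atleast_2d(P)-e)@Rm; s=q[:,:2]/q[:,2:]; r2=(s**2).sum(1,keepdims=True)
    s=s*(1+k*r2); return s*f+[cx,cy]
def unproj(C,uv,z):
    f,cx,cy,k,e,Rm=C; d=(np.atleast_2d(uv).astype(float)-[cx,cy])/f; s=d.copy()
    for _ in range(20): s=d/(1+k*(s**2).sum(1,keepdims=True))
    w=np.c_[s,np.ones(len(s))]@Rm.T; t=(z-e[2])/w[:,2]; return e+w*t[:,None]
def snap(name,tag):
    o=get_obs(); im=grab_frame(name); p=f"pics/{tag}.png"; cv2.imwrite(p,im[:,:,::-1]); return im,cam(name,o)
def sil(t,c,n=3):
    return [(d['score'],d['mask'],d['extent']) for d in silhouettes(t,c)[:n]]
def rect(m,C,z):
    ys,xs=np.nonzero(m); cs=max(cv2.findContours(m.astype(np.uint8),0,1)[0],key=cv2.contourArea)[:,0]
    P=unproj(C,cs,z)[:,:2].astype(np.float32); (c,s,a)=cv2.minAreaRect(P*1000); return np.round(c,1),np.round(s,1),round(a,1)
# box silhouette fit: pose (x,y,yaw) of hull vertices
def hullmask(C,V):
    p=proj(C,V); m=np.zeros((420*4,560*4),np.uint8); h=cv2.convexHull((p*4+1.5).astype(np.float32)).astype(np.int32); cv2.fillConvexPoly(m,h,1)
    return cv2.resize(m.astype(np.float32),(560,420),interpolation=cv2.INTER_AREA)
def boxV(dx,dy,dz,z0=0):
    return np.array([[x,y,z] for x in(-dx/2,dx/2) for y in(-dy/2,dy/2) for z in(z0,z0+dz)])
def riceV(): return np.array([[x,y,z] for x in(-.016,.016) for y,z in((-.025,0),(.025,0),(-.009,.056),(.009,.056),(0,.058),(-.025,.006),(.025,.006))])
def place(V,x,y,a,z=0):
    c,s=np.cos(a),np.sin(a); return V@np.array([[c,s,0],[-s,c,0],[0,0,1]])+[x,y,z]
from scipy.optimize import minimize
def fit(masks,V,p0,z):
    """masks: list of (C,mask)"""
    def cost(p):
        t=0
        for C,m in masks:
            h=hullmask(C,place(V,p[0],p[1],p[2],z)); mm=m.astype(np.float32); t+=np.abs(h-mm).sum()/mm.sum()
        return t
    best=None
    for da in (0,.3,-.3):
        s=np.array([[p0[0],p0[1],p0[2]+da]]*4,float); s[1,0]+=.012; s[2,1]+=.012; s[3,2]+=.15
        r=minimize(cost,s[0],method='Nelder-Mead',options=dict(initial_simplex=s,maxiter=160,xatol=1e-4,fatol=1e-5))
        if best is None or r.fun<best.fun: best=r
    return best.x,best.fun
def togo(x,y,z,yaw=None):
    """shift in tool axes and yaw(deg) so that TCP gets to x,y,z with tool x axis along world yaw (rad, mod pi)"""
    o=get_obs(); M=R.from_quat(o['tcp_rot']).as_matrix(); d=M.T@(np.array([x,y,z])-o['tool_pos'])
    cur=np.arctan2(M[1,0],M[0,0]); out=None
    if yaw is not None:
        dy=(yaw-cur+np.pi/2)%np.pi-np.pi/2; out=round(-np.degrees(dy),1)
    print('tool shift mm',np.round(d*1000,1),'yaw',out,'| cur',np.round(o['tool_pos'],4),'toolx',round(np.degrees(cur),1),'q7',round(o['joint_pos'][6],2),'t',round(o['time_s'],2))
E
python3 - <<'E'
from h import *
import pickle
D={}
C={}
for c in("top","scene"):
    grab_frame(c); C[c]=cam(c)
    for n in("scale","lunch_box","rice1","board","tray","packed_near","pepper_mill","sauce_bottle","lime_bowl","tare_knob"):
        D[c,n]=sil(n,c,5)
        for s,m,e in D[c,n]:
            ys,xs=np.nonzero(m); print(c,n,round(s,2),e,m.sum(), np.round(unproj(C[c],[[xs.mean(),ys.mean()]],0.03)[0],3))
pickle.dump((D,C),open('d.pkl','wb'))
E
```

```text
top scale 0.65 [328.1, 159.6, 68.5, 113.9] 7278 [ 0.547 -0.281  0.03 ]
top lunch_box 0.72 [276.6, 187.5, 31.4, 59.6] 1277 [ 0.549 -0.067  0.03 ]
top lunch_box 0.72 [209.0, 177.7, 17.8, 13.4] 180 [0.659 0.163 0.03 ]
top lunch_box 0.55 [410.4, 264.2, 35.2, 23.9] 606 [ 0.366 -0.477  0.03 ]
top rice1 0.74 [168.7, 146.3, 13.9, 19.9] 180 [0.754 0.294 0.03 ]
top rice1 0.67 [208.1, 177.1, 18.3, 12.3] 180 [0.659 0.163 0.03 ]
top rice1 0.62 [212.6, 251.0, 16.9, 9.9] 170 [0.44  0.159 0.03 ]
top rice1 0.58 [212.9, 213.0, 15.3, 16.6] 178 [0.544 0.154 0.03 ]
top board 0.93 [197.1, 173.0, 57.7, 94.8] 4567 [0.544 0.135 0.03 ]
top tray 0.98 [116.7, 185.0, 69.9, 112.8] 4939 [0.486 0.369 0.03 ]
top packed_near 0.58 [114.6, 264.0, 62.8, 22.1] 1376 [0.386 0.386 0.03 ]
top pepper_mill 0.86 [288.9, 139.8, 13.9, 23.3] 320 [ 0.762 -0.087  0.03 ]
top sauce_bottle 0.69 [410.7, 263.8, 34.3, 24.2] 567 [ 0.367 -0.479  0.03 ]
top sauce_bottle 0.38 [214.1, 213.2, 12.3, 15.2] 189 [0.544 0.154 0.03 ]
top lime_bowl 0.71 [221.6, 129.2, 29.2, 29.0] 837 [0.792 0.11  0.03 ]
top lime_bowl 0.64 [409.3, 264.2, 33.9, 21.3] 54
[... 563 characters left out ...]
] 358 [0.542 0.148 0.03 ]
scene board 0.81 [256.2, 219.6, 133.6, 101.7] 5593 [0.573 0.155 0.03 ]
scene tray 0.97 [313.6, 268.5, 183.3, 141.3] 7565 [0.533 0.406 0.03 ]
scene packed_near 0.85 [406.3, 271.3, 72.8, 74.1] 2805 [0.391 0.388 0.03 ]
scene pepper_mill 0.62 [204.1, 205.1, 24.1, 39.8] 665 [ 0.753 -0.11   0.03 ]
scene pepper_mill 0.45 [192.7, 127.7, 120.8, 77.1] 6056 [ 0.56  -0.283  0.03 ]
scene sauce_bottle 0.88 [266.4, 84.9, 19.6, 47.1] 616 [ 0.348 -0.517  0.03 ]
scene sauce_bottle 0.23 [309.3, 281.4, 181.6, 128.2] 7008 [0.537 0.406 0.03 ]
scene lime_bowl 0.69 [211.0, 266.1, 41.9, 40.6] 1356 [0.789 0.099 0.03 ]
scene tare_knob 0.69 [296.7, 147.3, 16.5, 14.1] 137 [ 0.383 -0.258  0.03 ]
```

Run:
```python
from h import *
import pickle
D,C=pickle.load(open('d.pkl','rb'))
b=boxV(.176,.068,.044)
def both(n,i,j): return [(C['top'],D['top',n][i][1]),(C['scene'],D['scene',n][j][1])]
def show(n,r): print(n,np.round(r[0][:2],4),'yaw',round(np.degrees(r[0][2]),1),'cost',round(r[1],3))
show('box',fit(both('lunch_box',0,0),b,[.55,-.067,1.5],0))
for k,(i,j) in dict(a=(1,1),b=(3,3),c=(2,0)).items():
    show('rice'+k,fit(both('rice1',i,j),riceV(),[*unproj(C['top'],np.argwhere(D['top','rice1'][i][1]).mean(0)[::-1],.04)[0][:2],0.],.018))
show('near',fit(both('packed_near',0,0),boxV(.176,.068,.056),[.386,.386,1.5],.004))
for c in ('top','scene'):
  grab_frame(c)
  D[c,'packed_far']=sil('packed_far',c); print([ (s,e) for s,m,e in D[c,'packed_far']])
V=np.r_[boxV(.346,.2,.04),boxV(.166,.2,.056)+[-.09,0,0],boxV(.15,.19,.002,.076)+[.093,0,0]]
show('scale',fit(both('scale',0,0),V,[.547,-.28,0.],0))
```

```text
box [ 0.5499 -0.0682] yaw 171.9 cost 0.114
ricea [0.659 0.163] yaw -10.8 cost 0.411
riceb [0.5441 0.1514] yaw 31.6 cost 0.4
ricec [0.4411 0.1588] yaw -3.7 cost 0.326
near [0.3876 0.3826] yaw 89.1 cost 0.232
[(0.6, [116.1, 195.5, 63.5, 23.6])]
[(0.89, [330.4, 306.9, 70.7, 88.3]), (0.47, [253.2, 189.7, 64.3, 44.3])]
scale [ 0.5489 -0.2824] yaw -2.0 cost 0.175
```

Run:
```python
import cv2
im=cv2.imread('pics/top0.png'); cv2.imwrite('pics/z1.png',cv2.resize(im[120:310,100:450],None,fx=2.28,fy=2.28,interpolation=cv2.INTER_CUBIC))
```

```text
(no output)
```

View pics/z1.png

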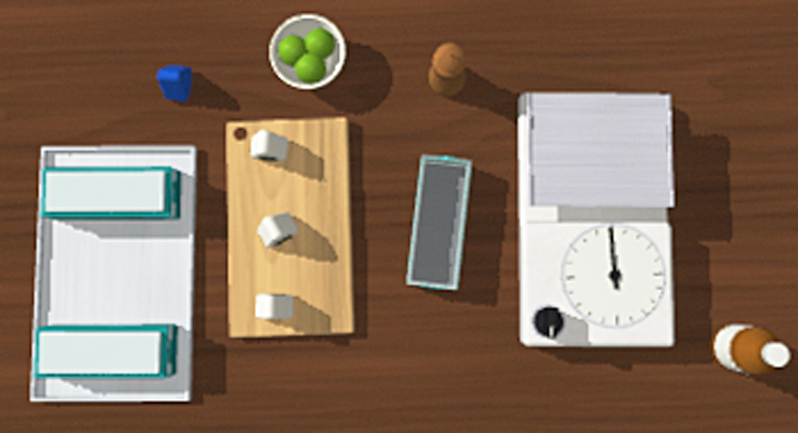

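Run:
```python
from h import *
togo(.55,-.068,.27,np.radians(82))
```

```text
tool shift mm [-345.  -462.7  -38.7] yaw 34.3 | cur [ 0.2884 -0.5825  0.2313] toolx -63.7 q7 -0.05 t 1.45
```

```bash
python3 -m jog '{"xyz":[[-0.02,-0.03,-0.025],[-0.045,-0.06,-0.04],[-0.07,-0.095,-0.04],[-0.1,-0.13,-0.04],[-0.125,-0.17,-0.04]],"yaw":[0,0,0,0,0]}' 1; python3 -m jog '{"xyz":[[-0.028,-0.038,0],[-0.056,-0.075,0],[-0.085,-0.112,0],[-0.112,-0.15,0],[-0.14,-0.188,0]],"yaw":[8,16,24,30,34]}';  python3 - <<'E'
from h import *
togo(.55,-.068,.27,np.radians(82))
E
```

```text
time_s: 1.95
tool_pos: [0.3851, -0.3938, 0.2717]
tcp_rot: [0.849, -0.528, 0.0, 0.0]
wrist_force: [1.0, 0.9, 0.1]
grip_width: 0.998
time_s: 2.45
tool_pos: [0.4923, -0.1845, 0.2717]
tcp_rot: [-0.657, 0.754, -0.001, 0.0]
wrist_force: [0.7, -0.6, 0.5]
grip_width: 1.001
tool shift mm [-123.3  -41.1    1.7] yaw 0.1 | cur [ 0.4923 -0.1845  0.2717] toolx -97.9 q7 -1.45 t 2.45
```

```bash
python3 -m jog '{"xyz":[[-0.04,-0.013,0],[-0.08,-0.026,0],[-0.123,-0.04,0],[-0.123,-0.04,0]],"yaw":[0,0,0,0]}';  python3 - <<'E'
from h import *
togo(.55,-.068,.27,np.radians(82))
im,C=snap('wrist','w1')
for s,m,e in sil('lunch_box','wrist'):
    print(s,e,rect(m,C,.044)); 
    x,f=fit([(C,m)],boxV(.176,.068,.044),[.55,-.068,np.radians(-8)],0); print(x,np.degrees(x[2]),f)
E
```

```text
time_s: 2.85
tool_pos: [0.5501, -0.0599, 0.2719]
tcp_rot: [-0.663, 0.748, 0.001, 0.003]
wrist_force: [0.1, -0.0, 0.3]
grip_width: 0.998
tool shift mm [ 8.1 -0.8  1.9] yaw 1.1 | cur [ 0.5501 -0.0599  0.2719] toolx -96.9 q7 -1.7 t 2.85
0.74 [426.5, 171.4, 107.1, 96.4] (array([ 464.7, -308.6]), array([136.4, 136.3]), 78.5)
[ 0.01034568  0.23283951 -0.42357696] -24.269171960504888 1.0
0.72 [261.5, 105.7, 61.8, 141.3] (array([549.9, -69.6]), array([ 69.7, 178.6]), 82.0)
[ 0.54969066 -0.06904764 -0.14826842] -8.49515447933804 0.02240137569606304
```

View pics/w1.png

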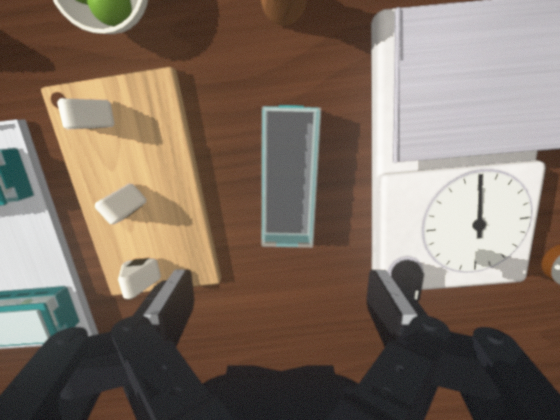

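Run:
```python
from h import *
togo(.5497,-.069,.27,np.radians(81.5))
im,C=snap('wrist','w2')
for s,m,e in sil('rice1','wrist',4):
    ys,xs=np.nonzero(m); p=unproj(C,[[xs.mean(),ys.mean()]],.05)[0]
    x,f=fit([(C,m)],riceV(),[p[0],p[1],0],.018); print(s,e,np.round(x,4),round(np.degrees(x[2]),1),round(f,3))
for s,m,e in sil('scale','wrist',2): print(s,e)
```

```text
tool shift mm [ 1.  -1.8  1.4] yaw 1.1 | cur [ 0.5481 -0.0678  0.2714] toolx -97.4 q7 -1.7 t 2.95
0.92 [110.9, 259.8, 44.3, 40.9] [0.4424 0.1561 0.1042] 6.0 0.182
0.83 [50.4, 99.3, 54.0, 30.6] [ 0.6608  0.1612 -0.1921] -11.0 0.122
0.78 [88.1, 183.3, 48.9, 41.1] [0.5448 0.1511 0.4249] 24.3 0.155
0.58 [363.1, 0.0, 196.9, 294.0]
0.54 [384.2, 0.0, 171.7, 163.9]
```

```bash
python3 -m jog '{"xyz":[[0.001,-0.0018,0.04],[0.001,-0.0018,0.08],[0.001,-0.0018,0.12],[0.001,-0.0018,0.16],[0.001,-0.0018,0.17]],"yaw":[1,1,1,1,1]}';python3 -m jog '{"xyz":[[0,0,0]],"yaw":[0]}'
python3 - <<'E'
from h import *
togo(.5497,-.069,.006,np.radians(81.5))
im,C=snap('wrist','w3')
for s,m,e in sil('lunch_box','wrist'):
    x,f=fit([(C,m)],boxV(.176,.068,.044),[.55,-.068,np.radians(-8)],0); print(s,e,x,np.degrees(x[2]),f)
E
```

```text
time_s: 3.6
tool_pos: [0.5444, -0.0728, 0.0966]
tcp_rot: [-0.65, 0.76, 0.003, -0.004]
wrist_force: [-0.9, 0.3, -0.3]
grip_width: 0.998
time_s: 3.7
tool_pos: [0.5473, -0.0723, 0.0997]
tcp_rot: [-0.651, 0.759, 0.001, -0.002]
wrist_force: [0.5, -1.0, 1.1]
grip_width: 1.001
tool shift mm [-3.7 -2.3 93.7] yaw -0.3 | cur [ 0.5473 -0.0723  0.0997] toolx -98.8 q7 -1.78 t 3.7
0.74 [221.7, 93.0, 108.9, 239.5] [ 0.54973104 -0.06956538 -0.14390111] -8.244926429710308 0.018826793879270554
```

View pics/w3.png

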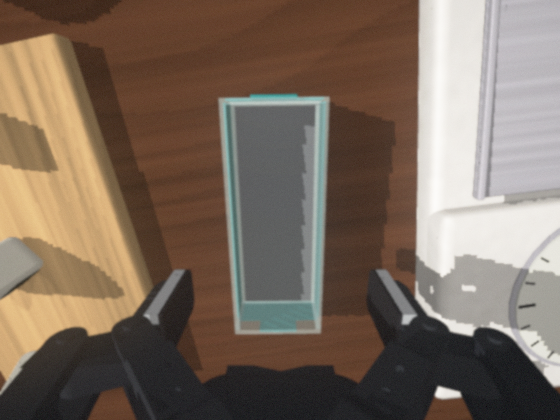

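```bash
python3 -m jog '{"xyz":[[0,0,0],[0,0,0],[0,0,0]],"yaw":[0,0,0]}'
python3 - <<'E'
from h import *
togo(.5497,-.0694,.006,np.radians(81.6))
E
```

```text
time_s: 4.1
tool_pos: [0.5505, -0.0709, 0.1028]
tcp_rot: [-0.652, 0.758, -0.001, 0.001]
wrist_force: [-0.4, -0.4, -0.8]
grip_width: 0.999
tool shift mm [-1.3  1.3 96.8] yaw -0.3 | cur [ 0.5505 -0.0709  0.1028] toolx -98.7 q7 -1.78 t 4.1
```

```bash
python3 -m jog '{"xyz":[[-0.001,0.001,0.02],[-0.001,0.001,0.045],[-0.001,0.001,0.07],[-0.001,0.001,0.085],[-0.001,0.001,0.096]],"yaw":[0,0,0,0,0]}'; python3 -m jog '{"xyz":[[0,0,0],[0,0,0],[0,0,0]],"yaw":[0,0,0]}'
python3 - <<'E'
from h import *
togo(.5497,-.0694,.006,np.radians(81.6))
E
python3 -m jog '{"xyz":[[0,0,0],[0,0,0],[0,0,0],[0,0,0],[0,0,0]],"yaw":[0,0,0,0,0]}' 0.6 40
```

```text
time_s: 4.6
tool_pos: [0.5482, -0.0696, 0.0044]
tcp_rot: [-0.652, 0.758, 0.0, -0.0]
wrist_force: [0.1, -0.9, 0.8]
grip_width: 1.003
time_s: 4.9
tool_pos: [0.5498, -0.0697, 0.0065]
tcp_rot: [-0.652, 0.758, -0.001, 0.001]
wrist_force: [0.4, -0.1, -0.5]
grip_width: 0.998
tool shift mm [-0.3  0.1  0.5] yaw -0.3 | cur [ 0.5498 -0.0697  0.0065] toolx -98.7 q7 -1.83 t 4.9
time_s: 5.4
tool_pos: [0.5496, -0.0696, 0.0065]
tcp_rot: [-0.652, 0.758, -0.001, 0.001]
wrist_force: [-0.6, 0.1, 6.2]
grip_width: 0.788
```

```bash
python3 -m jog '{"xyz":[[0,0,-0.03],[0,0,-0.07],[0,0,-0.11],[0,0,-0.15],[0,0,-0.19]],"yaw":[0,0,0,0,0]}'
python3 - <<'E'
from h import *
im=cv2.imread('pics/top0.png'); C=cam('top')
x0,y0=310,145; k=6
z=cv2.resize(im[y0:y0+100,x0:x0+130],None,fx=k,fy=k,interpolation=cv2.INTER_CUBIC)
for s,c in (((.5489,-.2824,np.radians(-2)),(0,0,255)),((.5489,-.2824,0),(255,0,0))):
  for V in (boxV(.346,.2,.0001,.0),):
    for zz,dx,dy,ox in ((.04,.175,.2,.0855),(.078,.15,.19,.0855)):
        q=np.array([[-dx/2+ox,-dy/2,zz],[dx/2+ox,-dy/2,zz],[dx/2+ox,dy/2,zz],[-dx/2+ox,dy/2,zz]])
        p=(proj(C,place(q,*s))-[x0,y0]+.5)*k-.5
        cv2.polylines(z,[p.astype(int)],True,c,1)
cv2.imwrite('pics/z2.png',z)
E
```

```text
time_s: 5.9
tool_pos: [0.5467, -0.0697, 0.1953]
tcp_rot: [-0.652, 0.758, 0.001, -0.001]
wrist_force: [1.1, -0.6, -3.8]
grip_width: 0.788
```

View pics/z2.png

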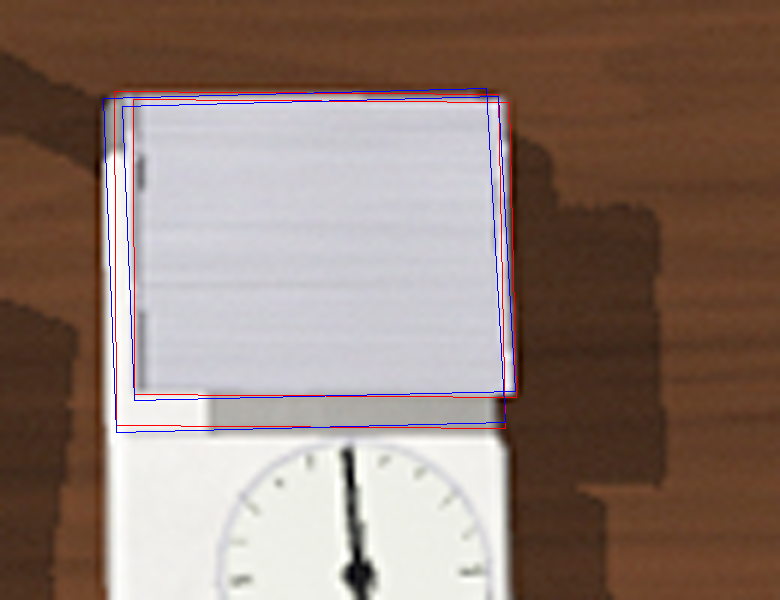

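Run:
```python
from h import *
C=cam('top'); k=6
P=np.array([(137,97),(505,97),(517,395),(143,391)],float); P=(P+.5)/k-.5+[310,145]
Q=unproj(C,P,.078); print(Q); print(Q.mean(0)); 
for i,j in((0,3),(1,2)): d=Q[i]-Q[j]; print(np.degrees(np.arctan2(d[1],d[0])),np.linalg.norm(d))
for i,j in((0,1),(3,2)): d=Q[i]-Q[j]; print(np.degrees(np.arctan2(-d[0],d[1])),np.linalg.norm(d))
c=Q.mean(0); togo(c[0],c[1],.25,np.radians(-3))
```

```text
[[ 0.71384784 -0.19493601  0.078     ]
 [ 0.70888526 -0.38083728  0.078     ]
 [ 0.55752248 -0.37819596  0.078     ]
 [ 0.56429192 -0.19202748  0.078     ]]
[ 0.63613688 -0.28649918  0.078     ]
-1.1141346706604613 0.1495842015140832
-0.9997265783383943 0.1513858193409817
-1.5291312045296623 0.18596749570217586
-2.0824642830695104 0.18629150873453018
tool shift mm [ 200.9 -120.9  -55.1] yaw 84.3 | cur [ 0.5467 -0.0697  0.1953] toolx -98.7 q7 -1.74 t 5.9
```

```bash
python3 -m jog '{"xyz":[[0.01,-0.01,-0.03],[0.03,-0.02,-0.055],[0.055,-0.035,-0.055],[0.08,-0.05,-0.055],[0.1,-0.06,-0.055]],"yaw":[-8,-16,-24,-32,-40]}';  python3 -m jog '{"xyz":[[0,0,0],[0,0,0],[0,0,0],[0,0,0],[0,0,0]],"yaw":[-8,-16,-24,-32,-40]}'; python3 -m jog '{"xyz":[[0,0,0],[0,0,0],[0,0,0],[0,0,0],[0,0,0]],"yaw":[-8,-15,-16.5,-16.5,-16.5]}'
python3 - <<'E'
from h import *
togo(.6361,-.2865,.25,np.radians(-1.5))
im,C=snap('wrist','w4')
E
```

```text
time_s: 6.4
tool_pos: [0.5918, -0.1797, 0.2487]
tcp_rot: [0.873, -0.488, -0.001, 0.001]
wrist_force: [-0.6, -0.1, -3.4]
grip_width: 0.786
time_s: 6.9
tool_pos: [0.5911, -0.1774, 0.248]
tcp_rot: [0.987, -0.159, -0.002, -0.0]
wrist_force: [0.1, -0.5, -3.8]
grip_width: 0.792
time_s: 7.4
tool_pos: [0.5922, -0.1775, 0.2495]
tcp_rot: [1.0, -0.02, -0.001, -0.0]
wrist_force: [-0.5, -0.7, -3.5]
grip_width: 0.789
tool shift mm [ 48.1 107.2  -0.6] yaw -0.8 | cur [ 0.5922 -0.1775  0.2495] toolx -2.3 q7 0.05 t 7.4
```

View pics/w4.png

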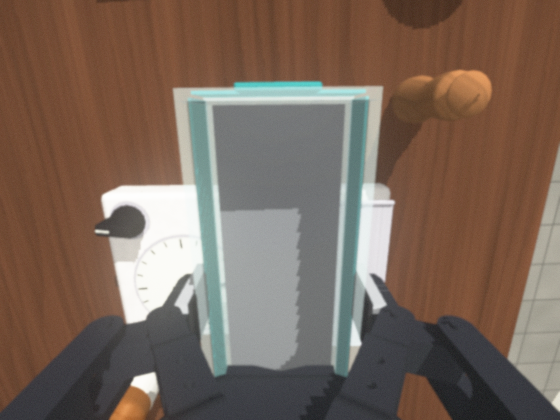

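Run:
```python
from h import *
im=cv2.imread('pics/w4.png'); C=cam('wrist')
print(unproj(C,[[393,202]],.078),unproj(C,[[389,187],],.04),unproj(C,[[105,195],[120,187]],.056))
cv2.imwrite('pics/z3.png',np.hstack([cv2.resize(im[170:260,90:190],None,fx=4,fy=4,interpolation=2),cv2.resize(im[170:260,340:430],None,fx=4,fy=4,interpolation=2)]))
```

```text
[[ 0.71524311 -0.19336762  0.078     ]] [[ 0.72334672 -0.18584385  0.04      ]] [[ 0.38952453 -0.17819471  0.056     ]
 [ 0.40903396 -0.16949859  0.056     ]]
```

View pics/z3.png

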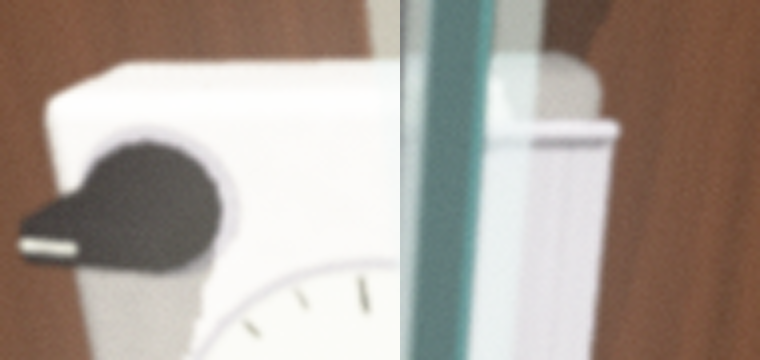

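```bash
python3 -m jog '{"xyz":[[0.01,0.025,0],[0.02,0.05,0],[0.03,0.075,0],[0.04,0.1,0],[0.045,0.109,0.0]],"yaw":[-0.8,-0.8,-0.8,-0.8,-0.8]}'; python3 -m jog '{"xyz":[[0,0,0.03],[0,0,0.06],[0,0,0.09],[0,0,0.12],[0,0,0.14]],"yaw":[0,0,0,0,0]}'; python3 -m jog '{"xyz":[[0,0,0],[0,0,0]],"yaw":[0,0]}'
python3 - <<'E'
from h import *
togo(.6375,-.2865,.083,np.radians(-1.5))
E
```

```text
time_s: 7.95
tool_pos: [0.6331, -0.2929, 0.2497]
tcp_rot: [1.0, -0.015, -0.0, 0.001]
wrist_force: [-0.9, -0.7, -3.9]
grip_width: 0.785
time_s: 8.45
tool_pos: [0.6321, -0.2862, 0.1073]
tcp_rot: [1.0, -0.012, -0.002, -0.001]
wrist_force: [0.1, 0.2, -4.5]
grip_width: 0.786
time_s: 8.65
tool_pos: [0.6338, -0.2872, 0.1103]
tcp_rot: [1.0, -0.012, -0.0, -0.0]
wrist_force: [0.6, 1.0, -2.8]
grip_width: 0.789
tool shift mm [ 3.7 -0.7 27.3] yaw 0.2 | cur [ 0.6338 -0.2872  0.1103] toolx -1.3 q7 0.16 t 8.65
```

```bash
python3 -m jog '{"xyz":[[0.003,-0.0,0.008],[0.003,-0.0,0.016],[0.003,-0.0,0.023],[0.003,-0.0,0.0273],[0.003,-0.0,0.0273]],"yaw":[0,0,0,0,0]}'; python3 -m jog '{"xyz":[[0,0,0],[0,0,0],[0,0,0]],"yaw":[0,0,0]}'; python3 -m jog '{"xyz":[[0,0,0],[0,0,0],[0,0,0],[0,0,0]],"yaw":[0,0,0,0]}' 1; python3 -m jog '{"xyz":[[0,0,-0.03],[0,0,-0.07],[0,0,-0.11],[0,0,-0.15],[0,0,-0.17]],"yaw":[0,0,0,0,0]}'
python3 - <<'E'
from h import *
im,C=snap('top','t1')
x0,y0=310,145; k=4
cv2.imwrite('pics/t1z.png',cv2.resize(im[145:285,310:420,::-1],None,fx=k,fy=k,interpolation=2))
togo(.46,-.25,.25,0)
E
```

```text
time_s: 9.15
tool_pos: [0.6365, -0.2881, 0.0827]
tcp_rot: [1.0, -0.012, -0.0, -0.0]
wrist_force: [-1.7, 0.6, -0.7]
grip_width: 0.792
time_s: 9.45
tool_pos: [0.6367, -0.2882, 0.0833]
tcp_rot: [1.0, -0.012, 0.0, 0.0]
wrist_force: [0.5, 0.2, -2.3]
grip_width: 0.794
time_s: 9.85
tool_pos: [0.6371, -0.2884, 0.0835]
tcp_rot: [1.0, -0.012, 0.001, 0.0]
wrist_force: [-0.0, -0.3, 0.9]
grip_width: 0.999
time_s: 10.35
tool_pos: [0.6389, -0.2887, 0.2585]
tcp_rot: [1.0, -0.012, 0.004, 0.001]
wrist_force: [0.5, -0.2, -0.9]
grip_width: 1.0
tool shift mm [-181.2  -34.9    9.3] yaw -1.4 | cur [ 0.6402 -0.2892  0.2615] toolx -1.4 q7 0.2 t 10.4
```

View pics/t1z.png

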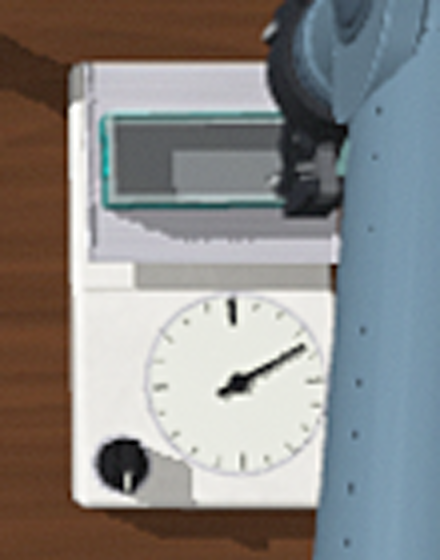

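```bash
python3 -m jog '{"xyz":[[-0.035,-0.005,0],[-0.07,-0.01,0],[-0.11,-0.02,0],[-0.15,-0.03,0],[-0.181,-0.035,0.01]],"yaw":[0,0,0,0,0]}'; python3 -m jog '{"xyz":[[0,0,0],[0,0,0],[0,0,0],[0,0,0]],"yaw":[0,0,0,0]}'
python3 - <<'E'
from h import *
im,C=snap('wrist','w5')
for n in('tare_knob','needle_tip'):
  for s,m,e in sil(n,'wrist'):
    ys,xs=np.nonzero(m); print(n,s,e,unproj(C,[[xs.mean(),ys.mean()]],.08))
cv2.imwrite('pics/w5z.png',cv2.resize(im[100:400,100:480,::-1],None,fx=2,fy=2,interpolation=2))
E
```

```text
time_s: 10.9
tool_pos: [0.4552, -0.2484, 0.2437]
tcp_rot: [1.0, -0.012, 0.001, 0.001]
wrist_force: [0.0, -0.7, 1.1]
grip_width: 1.003
time_s: 11.3
tool_pos: [0.4584, -0.2491, 0.2437]
tcp_rot: [1.0, -0.011, 0.001, 0.0]
wrist_force: [1.4, -0.1, 0.8]
grip_width: 0.998
tare_knob 0.61 [212.7, 138.7, 39.2, 34.8] [[ 0.41429492 -0.20688228  0.08      ]]
needle_tip 0.54 [284.5, 218.8, 31.3, 52.2] [[ 0.47482625 -0.30009656  0.08      ]]
```

View pics/w5.png

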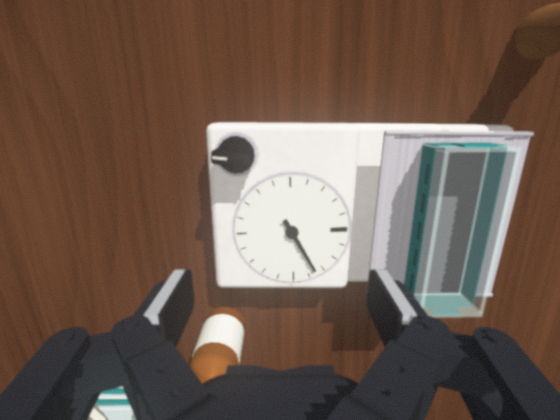

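Run:
```python
import cv2
im=cv2.imread('pics/w5.png')
cv2.imwrite('pics/w5k.png',cv2.resize(im[125:295,200:365],None,fx=3.5,fy=3.5,interpolation=2))
```

```text
(no output)
```

View pics/w5k.png

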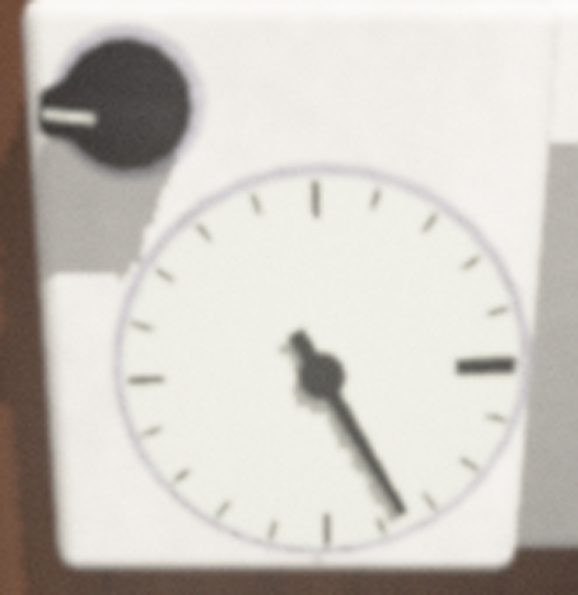

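```bash
cat >> h.py <<'E'
def ang(C,hub,tip,zero,k,x0,y0,zh=.063,zd=.061):
    f=lambda p:(np.array(p,float)+.5)/k-.5+[x0,y0]
    H=unproj(C,f(hub),zh)[0];T=unproj(C,f(tip),zh)[0];Z=unproj(C,f(zero),zd)[0]
    a=lambda P:np.degrees(np.arctan2(P[1]-H[1],P[0]-H[0]))
    print('hub',np.round(H,4),'needle',a(T).round(1),np.linalg.norm(T-H).round(4),'zero',a(Z).round(1),np.linalg.norm((Z-H)[:2]).round(4),'zero-needle',(a(Z)-a(T)).round(1))
    return H
E
python3 - <<'E'
from h import *
C=cam('wrist')
f=lambda p:(np.array(p,float)+.5)/3.5-.5+[200,125]
ang(C,(322,375),(402,512),(486,366),3.5,200,125)
P=unproj(C,f([(40,116),(95,120)]),.095);print(P, np.degrees(np.arctan2(*(P[1]-P[0])[[1,0]])))
print(unproj(C,f([(125,105)]),.061), unproj(C,f([(155,40),(155,170),(190,105)]),.065))
E
```

```text
hub [ 0.4706 -0.2983  0.063 ] needle -62.3 0.0579 zero 1.1 0.0543 zero-needle 63.4
[[ 0.39306612 -0.20745165  0.095     ]
 [ 0.40809428 -0.20892406  0.095     ]] -5.595802334864802
[[ 0.41161134 -0.20917946  0.061     ]] [[ 0.42238712 -0.18985675  0.065     ]
 [ 0.42006775 -0.22868545  0.065     ]
 [ 0.43180724 -0.20917801  0.065     ]]
```

```bash
python3 - <<'E'
from h import *
togo(.412,-.2093,.16,np.radians(-95.6))
E
python3 -m jog '{"xyz":[[-0.01,-0.01,0.01],[-0.02,-0.02,0.03],[-0.03,-0.03,0.05],[-0.04,-0.04,0.07],[-0.046,-0.04,0.084]],"yaw":[8,16,24,32,40]}' 0.5;python3 -m jog '{"xyz":[[0,0,0],[0,0,0],[0,0,0],[0,0,0],[0,0,0]],"yaw":[8,16,24,32,40]}';python3 -m jog '{"xyz":[[0,0,0],[0,0,0],[0,0,0],[0,0,0]],"yaw":[8,14,14,14]}'
python3 - <<'E'
from h import *
togo(.412,-.2093,.071,np.radians(-95.6))
im,C=snap('wrist','w6')
for s,m,e in sil('tare_knob','wrist'): print(s,e)
E
```

```text
tool shift mm [-46.7 -38.6  83.2] yaw -85.7 | cur [ 0.4577 -0.249   0.2432] toolx -1.3 q7 0.33 t 11.45
time_s: 11.95
tool_pos: [0.4107, -0.206, 0.1576]
tcp_rot: [0.935, -0.355, -0.001, -0.0]
wrist_force: [-0.2, 0.4, -0.4]
grip_width: 0.503
time_s: 12.45
tool_pos: [0.4122, -0.2079, 0.1591]
tcp_rot: [0.757, -0.654, 0.0, -0.0]
wrist_force: [0.3, -0.2, 0.3]
grip_width: 0.5
time_s: 12.85
tool_pos: [0.412, -0.2078, 0.1591]
tcp_rot: [-0.674, 0.738, -0.0, 0.0]
wrist_force: [0.7, -0.0, 0.1]
grip_width: 0.498
tool shift mm [ 1.5 -0.1 88.1] yaw 0.4 | cur [ 0.412  -0.2078  0.1591] toolx -95.2 q7 -1.33 t 12.85
0.57 [258.6, 193.3, 42.6, 58.3]
```

View pics/w6.png

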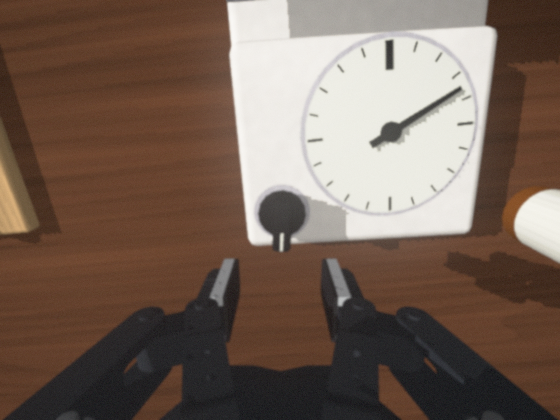

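```bash
python3 -m jog '{"xyz":[[0.001,0,0.02],[0.001,0,0.04],[0.001,0,0.06],[0.001,0,0.078],[0.001,0,0.088]],"yaw":[0,0,0,0,0]}';python3 -m jog '{"xyz":[[0,0,0],[0,0,0],[0,0,0]],"yaw":[0,0,0]}';python3 -m jog '{"xyz":[[0,0,0],[0,0,0],[0,0,0],[0,0,0],[0,0,0]],"yaw":[0,0,0,0,0]}' 0 30
python3 - <<'E'
from h import *
im,C=snap('wrist','w7')
togo(.412,-.2093,.071,np.radians(-95.6))
E
```

```text
time_s: 13.45
tool_pos: [0.4105, -0.2085, 0.0696]
tcp_rot: [-0.674, 0.739, 0.001, -0.0]
wrist_force: [0.1, 0.6, -0.3]
grip_width: 0.5
time_s: 13.75
tool_pos: [0.4124, -0.2093, 0.0719]
tcp_rot: [-0.673, 0.739, -0.001, 0.0]
wrist_force: [0.1, 0.9, 0.0]
grip_width: 0.498
time_s: 14.25
tool_pos: [0.412, -0.2092, 0.0717]
tcp_rot: [-0.673, 0.739, -0.001, 0.0]
wrist_force: [-1.1, 0.3, 5.9]
grip_width: 0.156
tool shift mm [ 0.1 -0.   0.7] yaw 0.2 | cur [ 0.412  -0.2092  0.0717] toolx -95.4 q7 -1.4 t 14.3
```

View pics/w7.png

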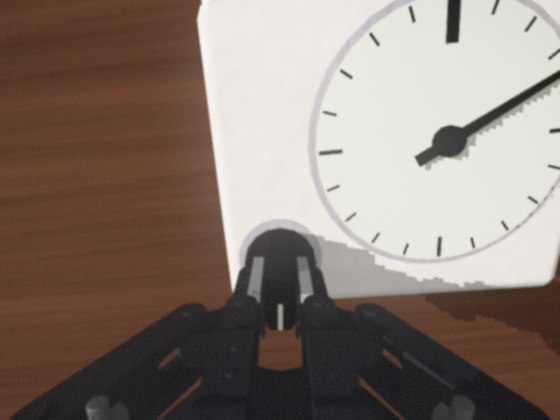

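```bash
python3 -m jog '{"xyz":[[0,0,0],[0,0,0],[0,0,0],[0,0,0],[0,0,0]],"yaw":[-8,-16,-24,-32,-40]}'; python3 -m jog '{"xyz":[[0,0,0],[0,0,0],[0,0,0],[0,0,0],[0,0,0]],"yaw":[-8,-16,-24,-32,-40]}';python3 -m jog '{"xyz":[[0,0,0],[0,0,0],[0,0,0],[0,0,0],[0,0,0]],"yaw":[-8,-16,-24,-32,-40]}'; python3 -m jog '{"xyz":[[0,0,0],[0,0,0],[0,0,0]],"yaw":[-4,-5,-5]}'
python3 - <<'E'
from h import *
im,C=snap('top','t2')
x0,y0=310,145; k=4
cv2.imwrite('pics/t2z.png',cv2.resize(im[145:285,310:450,::-1],None,fx=k,fy=k,interpolation=2))
im,C=snap('wrist','w8')
togo(.412,-.2093,.071,np.radians(30))
E
```

```text
time_s: 14.8
tool_pos: [0.4121, -0.2096, 0.0718]
tcp_rot: [0.887, -0.462, 0.001, 0.0]
wrist_force: [-0.7, -0.5, 5.3]
grip_width: 0.157
time_s: 15.3
tool_pos: [0.4124, -0.2098, 0.0718]
tcp_rot: [0.991, -0.131, 0.001, 0.001]
wrist_force: [0.2, -0.9, 3.3]
grip_width: 0.158
time_s: 15.8
tool_pos: [0.4129, -0.2098, 0.0718]
tcp_rot: [0.976, 0.216, 0.001, 0.001]
wrist_force: [0.2, -0.8, 3.2]
grip_width: 0.158
time_s: 16.1
tool_pos: [0.4129, -0.2098, 0.0718]
tcp_rot: [0.967, 0.255, 0.001, 0.001]
wrist_force: [1.9, -0.8, 4.8]
grip_width: 0.156
tool shift mm [-0.6 -0.8  0.8] yaw -0.4 | cur [ 0.4129 -0.2097  0.0718] toolx 29.6 q7 0.62 t 16.2
```

View pics/w8.png

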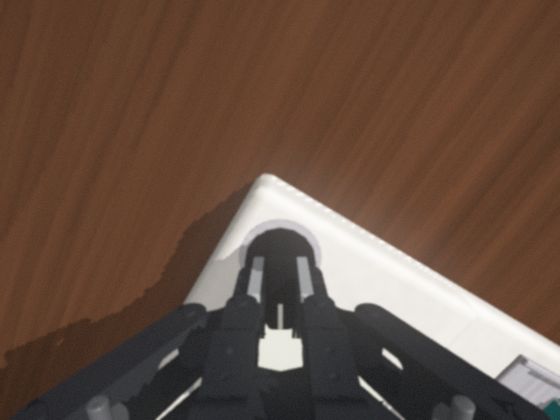

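View pics/t2z.png

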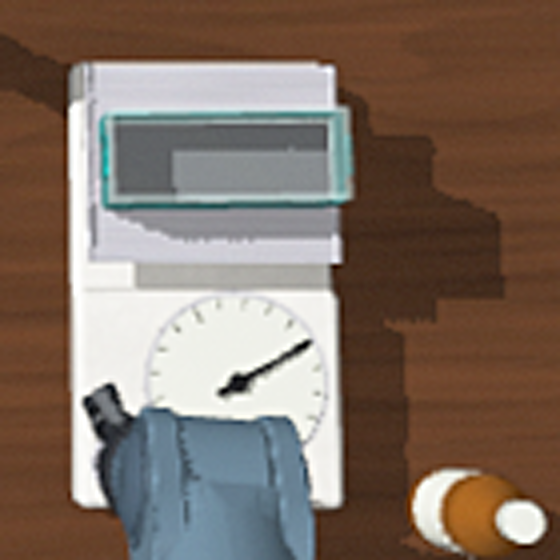

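```bash
python3 -m jog '{"xyz":[[0,0,0],[0,0,0],[0,0,0]],"yaw":[0,0,0]}' 0.5;python3 -m jog '{"xyz":[[0,0,-0.03],[0,0,-0.07],[0,0,-0.11],[0,0,-0.13],[0,0,-0.13]],"yaw":[0,0,0,0,0]}'
python3 - <<'E'
from h import *
togo(.455,-.255,.20,np.radians(-2))
E
```

```text
time_s: 16.5
tool_pos: [0.4098, -0.208, 0.07]
tcp_rot: [0.967, 0.256, -0.001, -0.001]
wrist_force: [-0.1, 0.1, -1.3]
grip_width: 0.496
time_s: 17.0
tool_pos: [0.4133, -0.2096, 0.2038]
tcp_rot: [0.967, 0.256, 0.002, 0.003]
wrist_force: [0.6, -1.3, -0.7]
grip_width: 0.498
tool shift mm [13.8 60.1  4.2] yaw 31.6 | cur [ 0.4133 -0.2096  0.2038] toolx 29.6 q7 0.82 t 17.0
```

```bash
python3 -m jog '{"xyz":[[0.003,0.015,0],[0.007,0.03,0],[0.01,0.045,0],[0.014,0.06,0],[0.014,0.06,0]],"yaw":[8,16,24,31.6,31.6]}';python3 -m jog '{"xyz":[[0,0,0],[0,0,0],[0,0,0]],"yaw":[0,0,0]}'
cat > dial.py <<'E'
from h import *
import sys
im,C=snap('wrist',sys.argv[1])
p=proj(C,[[.4706,-.2983,.063]])[0]; x0,y0=(p-80).astype(int); x0=max(x0,0);y0=max(y0,0)
print('x0,y0',x0,y0,'t',get_obs()['time_s'])
cv2.imwrite(f'pics/{sys.argv[1]}z.png',cv2.resize(im[y0:y0+160,x0:x0+160,::-1],None,fx=3.7,fy=3.7,interpolation=2))
E
python3 dial.py w9
```

```text
time_s: 17.5
tool_pos: [0.4529, -0.2548, 0.1991]
tcp_rot: [1.0, -0.018, -0.001, -0.001]
wrist_force: [-0.9, 0.9, -0.3]
grip_width: 0.497
time_s: 17.8
tool_pos: [0.4525, -0.2532, 0.2005]
tcp_rot: [1.0, -0.016, -0.001, -0.0]
wrist_force: [1.0, -0.0, 0.6]
grip_width: 0.5
x0,y0 219 163 t 17.85
```

View pics/w9z.png

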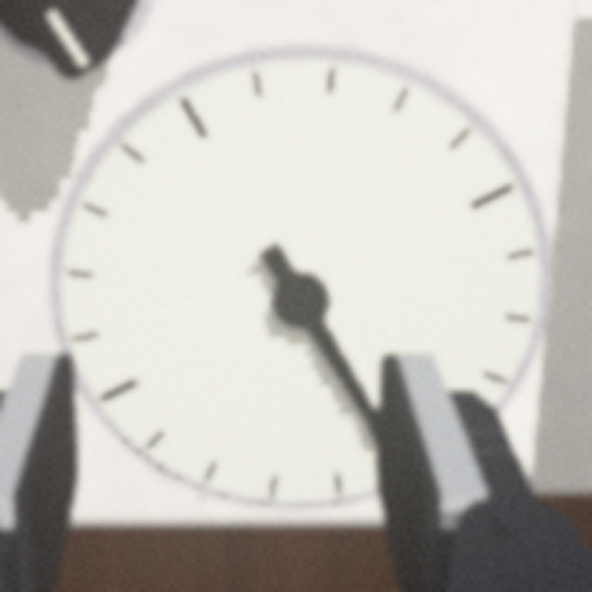

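Right finger hides the tip. Open the jaws fully and shift slightly.

```bash
python3 -m jog '{"xyz":[[0.01,0.01,0],[0.018,0.02,0],[0.018,0.02,0],[0.018,0.02,0],[0.018,0.02,0]],"yaw":[0,0,0,0,0]}' 1; python3 dial.py w10
```

```text
time_s: 18.35
tool_pos: [0.4702, -0.2742, 0.2008]
tcp_rot: [1.0, -0.017, -0.0, -0.0]
wrist_force: [0.1, -0.1, -0.1]
grip_width: 1.0
x0,y0 200 144 t 18.4
```

View pics/w10z.png

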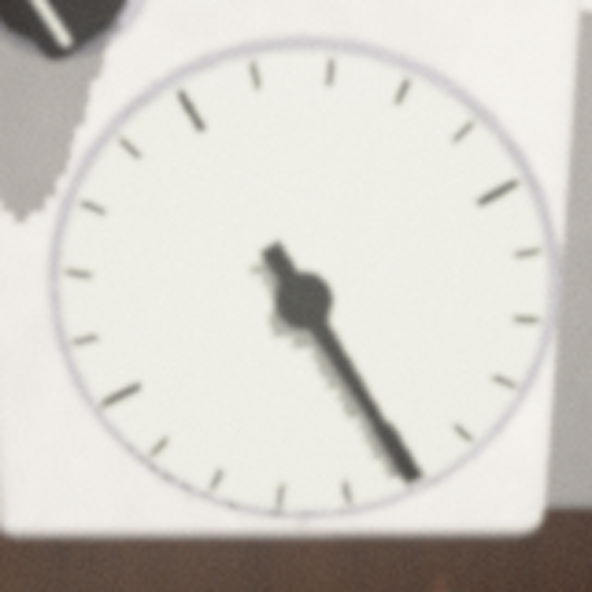

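Run:
```python
from h import *
C=cam('wrist')
f=lambda p:(np.array(p,float)+.5)/3.7-.5+[200,144]
U=lambda p,z:unproj(C,f(p),z)[:,:2]
a=lambda d:np.degrees(np.arctan2(d[1],d[0]))
T=U([(498,192),(122,394),(191,111),(413,478)],.058); c=(T[0]+T[1])/2
print(c, 'perp',a(T[0]-T[1])-90,'opp',a(c-T[2]),'bar',a(T[3]-c), np.linalg.norm(T-c,axis=1))
N=U([(272,250),(303,300),(413,478)],.063); print(N[1],a(N[2]-N[0]),a(N[2]-N[1]))
```

```text
[ 0.47165249 -0.29960667] perp -62.19063446977589 opp -61.93557082260825 bar -62.59916849581049 [0.05903838 0.05903838 0.05887848 0.06413139]
[ 0.47126557 -0.29890139] -61.76668285300012 -61.78438201652877
```

```bash
python3 - <<'E'
from h import *
togo(.4424,.1561,.20,np.radians(6))
E
python3 -m jog '{"xyz":[[-0.003,-0.03,-0.01],[-0.006,-0.07,-0.01],[-0.01,-0.11,-0.01],[-0.01,-0.155,-0.01],[-0.01,-0.2,-0.01]],"yaw":[0,0,0,0,0]}';python3 -m jog '{"xyz":[[0,-0.045,0],[0,-0.09,0],[0,-0.135,0],[0,-0.18,0],[0,-0.215,0]],"yaw":[-2,-5,-8,-8,-8]}';python3 -m jog '{"xyz":[[0,0,0],[0,0,0],[0,0,0],[0,0,0]],"yaw":[0,0,0,0]}'
cat > rice.py <<'E'
from h import *
import sys
tag,x,y,a=sys.argv[1],*map(float,sys.argv[2:5])
im,C=snap('wrist',tag)
V=riceV()
for s,m,e in sil('rice1','wrist',4):
    ys,xs=np.nonzero(m); p=unproj(C,[[xs.mean(),ys.mean()]],.05)[0]
    q,f=fit([(C,m)],V,[p[0],p[1],np.radians(a)],.018); print(round(s,2),np.round(e),np.round(q[:2],4),round(np.degrees(q[2]),1),round(f,3))
    if np.hypot(q[0]-x,q[1]-y)<.05 and f<.5:
        c=cv2.convexHull(np.round(proj(C,place(V,*q,.018))).astype(np.int32)); im=np.ascontiguousarray(im); cv2.polylines(im,[c],True,(255,0,0),1)
        togo(q[0],q[1],.048,q[2])
cv2.imwrite(f'pics/{tag}f.png',im[:,:,::-1])
E
python3 rice.py w11 .4424 .1561 6
```

```text
tool shift mm [ -42.2 -429.1    1. ] yaw -7.9 | cur [ 0.4702 -0.2741  0.2009] toolx -1.9 q7 0.24 t 18.4
time_s: 18.9
tool_pos: [0.4667, -0.0728, 0.2111]
tcp_rot: [1.0, -0.017, 0.0, 0.001]
wrist_force: [0.3, -0.1, -0.4]
grip_width: 0.997
time_s: 19.4
tool_pos: [0.4738, 0.1436, 0.2114]
tcp_rot: [0.999, 0.054, 0.0, -0.0]
wrist_force: [0.2, 0.1, -0.2]
grip_width: 0.999
time_s: 19.8
tool_pos: [0.4748, 0.1383, 0.2107]
tcp_rot: [0.999, 0.051, -0.0, 0.001]
wrist_force: [0.1, 0.0, -0.3]
grip_width: 1.0
0.8 [325. 160.  46.  48.] [0.5441 0.1509] 29.3 0.089
0.63 [539.  47.  19.  44.] [0.7463 0.3004] -18.5 0.172
0.6 [228. 151.  40.  46.] [0.4417 0.1558] -2.9 0.063
tool shift mm [-31.2 -20.5 162.8] yaw 8.8 | cur [0.4749 0.1387 0.2108] toolx 5.9 q7 -0.45 t 19.9
```

View pics/w11f.png

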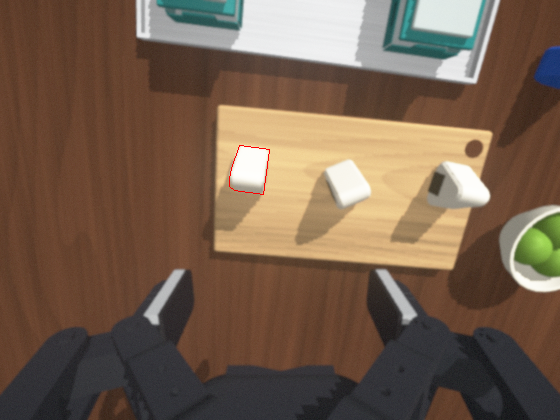

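```bash
python3 -m jog '{"xyz":[[-0.015,-0.01,0.02],[-0.031,-0.0205,0.04],[-0.031,-0.0205,0.07],[-0.031,-0.0205,0.1],[-0.031,-0.0205,0.1]],"yaw":[4,8.8,8.8,8.8,8.8]}' 0.75; python3 -m jog '{"xyz":[[0,0,0],[0,0,0],[0,0,0],[0,0,0]],"yaw":[0,0,0,0]}'; python3 rice.py w12 .4417 .1558 -3
```

```text
time_s: 20.4
tool_pos: [0.4383, 0.1552, 0.1076]
tcp_rot: [1.0, -0.025, -0.004, 0.001]
wrist_force: [-1.5, -0.8, 0.8]
grip_width: 0.75
time_s: 20.8
tool_pos: [0.4429, 0.1577, 0.1123]
tcp_rot: [1.0, -0.024, 0.001, -0.0]
wrist_force: [-0.2, -0.8, -0.5]
grip_width: 0.745
0.95 [379. 191.  77.  73.] [0.5436 0.1523] 32.2 0.127
0.9 [522. 170.  38.  60.] [0.6637 0.161 ] -3.5 0.074
0.83 [250. 191.  52.  64.] [0.4414 0.1579] -0.9 0.102
tool shift mm [-1.1 -0.2 63.8] yaw -1.9 | cur [0.4424 0.1576 0.1118] toolx -2.8 q7 -0.78 t 20.9
```

View pics/w12f.png

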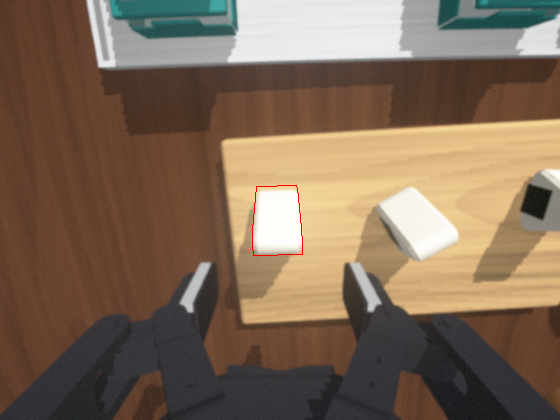

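```bash
python3 -m jog '{"xyz":[[-0.001,0,0.02],[-0.001,0,0.04],[-0.001,0,0.056],[-0.001,0,0.064],[-0.001,0,0.064]],"yaw":[-1,-1,-1,-1,-1]}'; python3 -m jog '{"xyz":[[0,0,0],[0,0,0],[0,0,0]],"yaw":[0,0,0]}'; python3 -m jog '{"xyz":[[0,0,0],[0,0,0],[0,0,0],[0,0,0],[0,0,0]],"yaw":[0,0,0,0,0]}' 0.1 35;python3 -m jog '{"xyz":[[0,0,-0.02],[0,0,-0.06],[0,0,-0.1],[0,0,-0.14],[0,0,-0.17]],"yaw":[0,0,0,0,0]}';python3 -m jog '{"xyz":[[0,0,0],[0,0,0],[0,0,0]],"yaw":[0,0,0]}'
python3 - <<'E'
from h import *
snap('wrist','w13')
togo(.637,-.288,.218,np.radians(88.5))
E
```

```text
time_s: 21.4
tool_pos: [0.4399, 0.1573, 0.0462]
tcp_rot: [1.0, -0.015, -0.001, 0.0]
wrist_force: [-0.1, -0.0, 0.4]
grip_width: 0.751
time_s: 21.7
tool_pos: [0.4415, 0.1578, 0.0478]
tcp_rot: [1.0, -0.015, 0.001, -0.0]
wrist_force: [1.0, -0.8, 0.8]
grip_width: 0.753
time_s: 22.2
tool_pos: [0.4411, 0.1577, 0.0474]
tcp_rot: [1.0, -0.015, 0.0, -0.0]
wrist_force: [-0.2, 0.1, 3.2]
grip_width: 0.371
time_s: 22.7
tool_pos: [0.4408, 0.158, 0.2188]
tcp_rot: [1.0, -0.015, 0.001, -0.0]
wrist_force: [-0.0, 0.4, -1.4]
grip_width: 0.368
time_s: 23.0
tool_pos: [0.4393, 0.1568, 0.2153]
tcp_rot: [1.0, -0.015, -0.002, 0.001]
wrist_force: [-0.3, -0.5, -0.6]
grip_width: 0.369
tool shift mm [211.3 438.6  -3.4] yaw 89.8 | cur [0.4392 0.1569 0.2151] toolx -1.7 q7 -0.58 t 23.05
```

View pics/w13.png

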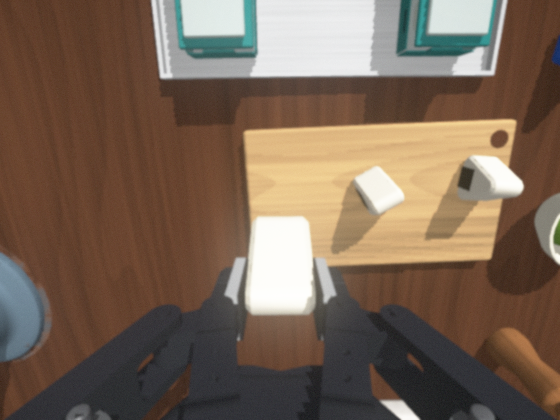

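```bash
python3 -m jog '{"xyz":[[0.015,0.03,0],[0.035,0.07,0],[0.055,0.11,-0.01],[0.075,0.15,-0.02],[0.095,0.195,-0.03]],"yaw":[0,0,0,0,0]}'; python3 -m jog '{"xyz":[[0.02,0.043,0],[0.04,0.086,0],[0.06,0.13,0],[0.08,0.17,0],[0.1,0.2,0]],"yaw":[8,16,24,32,40]}'; python3 -m jog '{"xyz":[[0,0,0],[0,0,0],[0,0,0],[0,0,0],[0,0,0]],"yaw":[8,16,24,32,40]}';python3 -m jog '{"xyz":[[0,0,0],[0,0,0],[0,0,0],[0,0,0],[0,0,0]],"yaw":[8,10,10,10,10]}'
cat > box.py <<'E'
from h import *
import sys
im,C=snap('wrist',sys.argv[1])
for s,m,e in sil('lunch_box','wrist'):
    x,f=fit([(C,m)],boxV(.176,.068,.044),[.637,-.288,np.radians(88.5)],.075); print(s,e,np.round(x,4),np.degrees(x[2]),f)
togo(.637,-.338,.15,np.radians(88.5))
E
python3 box.py w14
```

```text
time_s: 23.55
tool_pos: [0.529, -0.0407, 0.2454]
tcp_rot: [1.0, -0.014, -0.002, -0.001]
wrist_force: [1.2, 0.7, 0.3]
grip_width: 0.369
time_s: 24.05
tool_pos: [0.6222, -0.2471, 0.2434]
tcp_rot: [0.933, -0.361, -0.002, 0.001]
wrist_force: [0.3, -0.4, -0.5]
grip_width: 0.371
time_s: 24.55
tool_pos: [0.6223, -0.2424, 0.2436]
tcp_rot: [0.754, -0.656, -0.002, 0.001]
wrist_force: [0.5, 0.0, -1.2]
grip_width: 0.37
time_s: 25.05
tool_pos: [0.6231, -0.2427, 0.2457]
tcp_rot: [-0.697, 0.718, 0.001, -0.0]
wrist_force: [0.2, 0.2, -0.8]
grip_width: 0.371
0.9 [233.5, 144.2, 200.3, 78.5] [ 0.637  -0.2887  1.5469] 88.63048518389655 0.049771640449762344
tool shift mm [ 94.7 -16.6  96.3] yaw -0.2 | cur [ 0.6233 -0.2429  0.2464] toolx -91.7 q7 -1.44 t 25.15
```

View pics/w14.png

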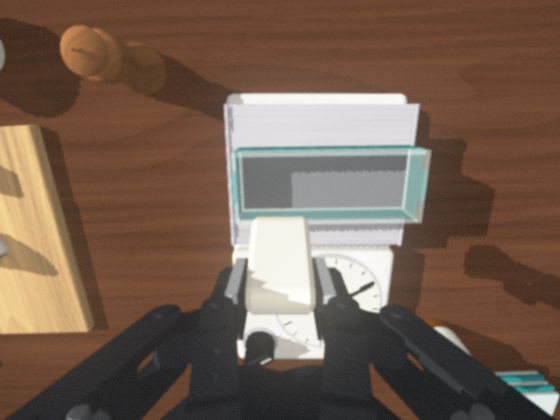

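```bash
python3 -m jog '{"xyz":[[0.025,-0.004,0.01],[0.05,-0.008,0.03],[0.075,-0.012,0.05],[0.096,-0.015,0.075],[0.096,-0.015,0.085]],"yaw":[0,0,0,0,0]}'; python3 -m jog '{"xyz":[[0,0,0],[0,0,0],[0,0,0],[0,0,0]],"yaw":[0,0,0,0]}';python3 - <<'E'
from h import *
togo(.6358,-.3387,.1095,np.radians(88.6))
E
```

```text
time_s: 25.65
tool_pos: [0.6322, -0.3448, 0.1582]
tcp_rot: [-0.694, 0.72, 0.001, -0.002]
wrist_force: [-1.6, -0.7, -0.4]
grip_width: 0.37
time_s: 26.05
tool_pos: [0.637, -0.338, 0.164]
tcp_rot: [-0.697, 0.717, -0.001, 0.001]
wrist_force: [-0.7, -0.4, -0.8]
grip_width: 0.37
tool shift mm [ 0.7  1.4 54.5] yaw -0.2 | cur [ 0.637 -0.338  0.164] toolx -91.6 q7 -1.34 t 26.05
```

```bash
python3 -m jog '{"xyz":[[0.0005,0.0015,0.015],[0.0005,0.0015,0.03],[0.0005,0.0015,0.042],[0.0005,0.0015,0.05],[0.0005,0.0015,0.054]],"yaw":[0,0,0,0,0]}'; python3 -m jog '{"xyz":[[0,0,0],[0,0,0],[0,0,0]],"yaw":[0,0,0]}';python3 -m jog '{"xyz":[[0,0,0],[0,0,0],[0,0,0]],"yaw":[0,0,0]}' 0.43; python3 -m jog '{"xyz":[[0,0,-0.01],[0,0,-0.03],[0,0,-0.06],[0,0,-0.1],[0,0,-0.14]],"yaw":[0,0,0,0,0]}';python3 -m jog '{"xyz":[[0,0,0],[0,0,0]],"yaw":[0,0]}'
python3 - <<'E'
from h import *
im,C=snap('wrist','w15')
im,C=snap('scene','s15')
E
```

```text
time_s: 26.55
tool_pos: [0.6327, -0.3395, 0.106]
tcp_rot: [-0.696, 0.718, 0.002, -0.001]
wrist_force: [-3.0, 0.1, 3.2]
grip_width: 0.371
time_s: 26.85
tool_pos: [0.6347, -0.34, 0.1086]
tcp_rot: [-0.696, 0.718, -0.001, 0.0]
wrist_force: [-0.1, -0.0, 0.0]
grip_width: 0.371
time_s: 27.15
tool_pos: [0.6343, -0.3399, 0.1083]
tcp_rot: [-0.696, 0.718, -0.0, 0.0]
wrist_force: [0.1, 0.6, 0.4]
grip_width: 0.431
time_s: 27.65
tool_pos: [0.6337, -0.3397, 0.2497]
tcp_rot: [-0.696, 0.718, 0.0, 0.0]
wrist_force: [1.1, -0.8, 0.2]
grip_width: 0.427
time_s: 27.85
tool_pos: [0.6353, -0.3401, 0.2512]
tcp_rot: [-0.696, 0.718, -0.002, 0.001]
wrist_force: [-1.0, -0.1, -0.3]
grip_width: 0.431
```

View pics/w15.png

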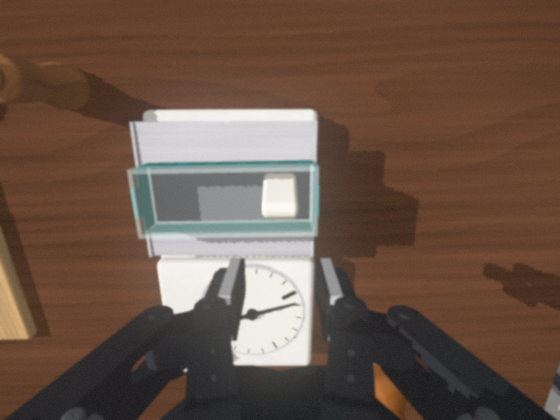

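View pics/s15.png

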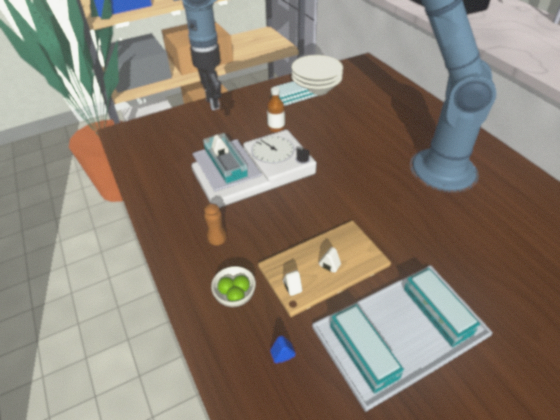

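Run:
```python
from h import *
togo(.544,.135,.20,np.radians(30))
```

```text
tool shift mm [-471.7  103.6   47.5] yaw 58.3 | cur [ 0.6333 -0.3396  0.2471] toolx -91.7 q7 -1.32 t 27.95
```

```bash
python3 -m jog '{"xyz":[[-0.03,0.006,0],[-0.07,0.015,0],[-0.115,0.025,0],[-0.16,0.035,0],[-0.205,0.045,0]],"yaw":[-8,-16,-24,-32,-40]}' 0.75
python3 - <<'E'
from h import *
togo(.544,.135,.20,np.radians(30))
E
```

```text
time_s: 28.45
tool_pos: [0.5934, -0.1319, 0.2458]
tcp_rot: [0.901, -0.434, -0.002, 0.0]
wrist_force: [-1.0, -0.2, 0.2]
grip_width: 0.752
tool shift mm [-239.3 -127.8   46.2] yaw -81.4 | cur [ 0.5934 -0.1319  0.2458] toolx -51.4 q7 -0.93 t 28.45
```

```bash
python3 -m jog '{"xyz":[[-0.04,-0.02,0],[-0.08,-0.04,0],[-0.12,-0.06,0],[-0.16,-0.085,0],[-0.2,-0.105,0]],"yaw":[-8,-16,-24,-32,-40]}';  python3 -m jog '{"xyz":[[0,0,0],[0,0,0],[0,0,0],[0,0,0],[0,0,0]],"yaw":[-8,-16,-24,-32,-40]}'; python3 -m jog '{"xyz":[[0,0,0],[0,0,0],[0,0,0]],"yaw":[-1,-1,-1]}'; python3 rice.py w16 .544 .151 30
```

```text
time_s: 28.95
tool_pos: [0.5523, 0.09, 0.2463]
tcp_rot: [0.995, -0.099, -0.001, 0.0]
wrist_force: [0.6, 0.5, -0.4]
grip_width: 0.749
time_s: 29.45
tool_pos: [0.5526, 0.0881, 0.2461]
tcp_rot: [0.969, 0.247, -0.002, -0.0]
wrist_force: [0.5, -0.8, 0.2]
grip_width: 0.747
time_s: 29.75
tool_pos: [0.5535, 0.0883, 0.2473]
tcp_rot: [0.968, 0.251, -0.001, -0.0]
wrist_force: [1.4, -0.5, 0.3]
grip_width: 0.753
0.84 [490.  91.  62.  46.] [0.7494 0.2868] 49.1 0.283
0.75 [369. 150.  45.  47.] [0.6588 0.1616] -7.1 0.147
0.55 [284. 112.  32.  43.] [0.5443 0.1505] 30.9 0.059
tool shift mm [ 22.1 -58.8 199.7] yaw -1.7 | cur [0.5537 0.0884 0.2477] toolx 29.2 q7 0.01 t 29.85
```

View pics/w16f.png

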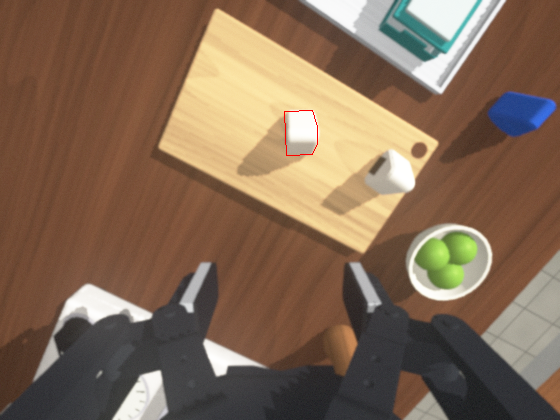

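```bash
python3 -m jog '{"xyz":[[0.01,-0.025,0.02],[0.022,-0.058,0.05],[0.022,-0.058,0.08],[0.022,-0.058,0.11],[0.022,-0.058,0.135]],"yaw":[-1.7,-1.7,-1.7,-1.7,-1.7]}'; python3 -m jog '{"xyz":[[0,0,0],[0,0,0],[0,0,0],[0,0,0]],"yaw":[0,0,0,0]}'; python3 rice.py w17 .5443 .1505 31
```

```text
time_s: 30.35
tool_pos: [0.5442, 0.1501, 0.1114]
tcp_rot: [0.964, 0.267, -0.001, 0.0]
wrist_force: [-0.4, 0.2, 0.4]
grip_width: 0.748
time_s: 30.75
tool_pos: [0.5462, 0.1504, 0.1149]
tcp_rot: [0.964, 0.267, 0.002, 0.0]
wrist_force: [-0.8, 0.5, -0.2]
grip_width: 0.748
0.91 [255. 185.  44.  63.] [0.5443 0.1512] 29.0 0.117
tool shift mm [-0.8 -1.8 66.4] yaw 1.9 | cur [0.5458 0.1501 0.1144] toolx 30.9 q7 -0.2 t 30.85
0.88 [375. 240.  67.  76.] [0.6605 0.1616] -5.5 0.156
0.6 [544. 175.  14.  38.] [0.742 0.3  ] -7.5 0.123
```

View pics/w17f.png

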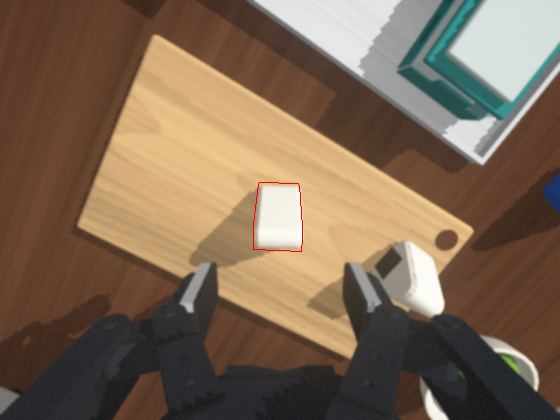

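```bash
python3 -m jog '{"xyz":[[-0.0008,-0.001,0.02],[-0.0008,-0.001,0.04],[-0.0008,-0.001,0.056],[-0.0008,-0.001,0.066],[-0.0008,-0.001,0.066]],"yaw":[1,1,1,1,1]}'; python3 -m jog '{"xyz":[[0,0,0],[0,0,0],[0,0,0]],"yaw":[0,0,0]}'; python3 -m jog '{"xyz":[[0,0,0],[0,0,0],[0,0,0],[0,0,0],[0,0,0]],"yaw":[0,0,0,0,0]}' 0.1 35;python3 -m jog '{"xyz":[[0,0,-0.02],[0,0,-0.06],[0,0,-0.1],[0,0,-0.14],[0,0,-0.18]],"yaw":[0,0,0,0,0]}'
python3 - <<'E'
from h import *
snap('wrist','w18')
togo(.638,-.2387,.228,np.radians(88.6))
E
```

```text
time_s: 31.35
tool_pos: [0.5425, 0.1498, 0.0456]
tcp_rot: [0.966, 0.258, -0.001, -0.0]
wrist_force: [0.5, -0.8, 0.2]
grip_width: 0.75
time_s: 31.65
tool_pos: [0.5443, 0.1506, 0.0478]
tcp_rot: [0.966, 0.258, 0.001, -0.0]
wrist_force: [0.4, -0.2, 0.2]
grip_width: 0.751
time_s: 32.15
tool_pos: [0.544, 0.1504, 0.0473]
tcp_rot: [0.966, 0.258, 0.0, 0.0]
wrist_force: [0.1, 0.0, 3.7]
grip_width: 0.37
time_s: 32.65
tool_pos: [0.5427, 0.1501, 0.2278]
tcp_rot: [0.966, 0.259, -0.001, -0.0]
wrist_force: [0.3, -0.7, 0.2]
grip_width: 0.366
tool shift mm [-116.8  384.3    7.3] yaw -58.6 | cur [0.547  0.1525 0.2353] toolx 30.0 q7 -0.11 t 32.7
```

View pics/w18.png

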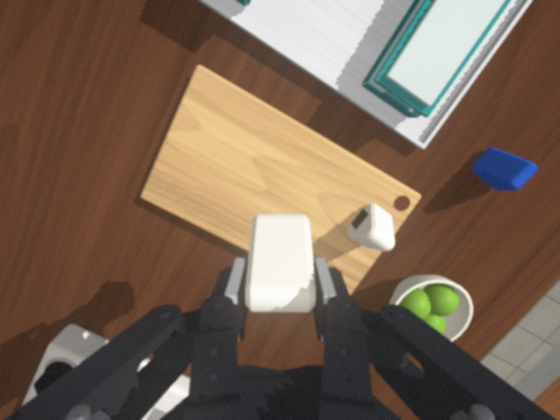

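```bash
python3 -m jog '{"xyz":[[-0.012,0.038,0],[-0.024,0.076,0],[-0.036,0.115,0],[-0.048,0.155,0],[-0.06,0.195,0]],"yaw":[-8,-16,-24,-32,-40]}';python3 - <<'E'
from h import *
togo(.638,-.2387,.228,np.radians(88.6))
E
```

```text
time_s: 33.2
tool_pos: [0.5886, -0.0503, 0.2262]
tcp_rot: [0.818, 0.576, -0.0, -0.0]
wrist_force: [-0.4, 0.3, -1.6]
grip_width: 0.368
tool shift mm [-160.7  110.1   -1.8] yaw -18.3 | cur [ 0.5886 -0.0503  0.2262] toolx 70.3 q7 0.87 t 33.2
```

```bash
python3 -m jog '{"xyz":[[-0.035,0.025,0],[-0.07,0.05,0],[-0.11,0.075,0],[-0.145,0.1,0],[-0.16,0.108,0]],"yaw":[-8,-16,-18,-18,-18]}';python3 -m jog '{"xyz":[[0,0,0],[0,0,0],[0,0,0],[0,0,0]],"yaw":[0,0,0,0]}'; python3 box.py w19;python3 - <<'E'
from h import *
togo(.6382,-.2387,.1095,np.radians(88.6))
E
```

```text
time_s: 33.7
tool_pos: [0.6351, -0.2437, 0.2248]
tcp_rot: [0.723, 0.691, -0.001, 0.0]
wrist_force: [0.3, -0.5, -2.0]
grip_width: 0.367
time_s: 34.1
tool_pos: [0.6356, -0.2324, 0.2274]
tcp_rot: [0.718, 0.696, 0.0, -0.0]
wrist_force: [-1.2, 0.4, -0.3]
grip_width: 0.368
0.96 [110.4, 163.8, 211.5, 83.6] [ 0.6371 -0.2886  1.5617] 89.47643432511104 0.3737640976905823
tool shift mm [-104.2    4.7   77.4] yaw -0.4 | cur [ 0.6356 -0.2337  0.2274] toolx 88.1 q7 1.42 t 34.2
tool shift mm [ -4.9   2.7 117.9] yaw -0.5 | cur [ 0.6356 -0.2337  0.2274] toolx 88.1 q7 1.42 t 34.2
```

View pics/w19.png

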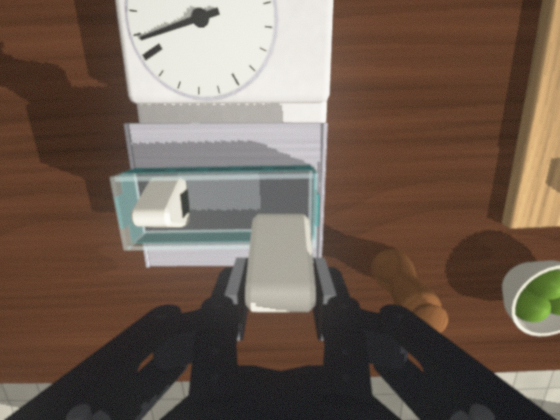

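```bash
python3 -m jog '{"xyz":[[-0.0045,0.0027,0.02],[-0.0045,0.0027,0.04],[-0.0045,0.0027,0.055],[-0.0045,0.0027,0.063],[-0.0045,0.0027,0.063]],"yaw":[0,0,0,0,0]}'; python3 -m jog '{"xyz":[[0,0,0],[0,0,0],[0,0,0],[0,0,0]],"yaw":[0,0,0,0]}';python3 - <<'E'
from h import *
togo(.6382,-.2387,.109,np.radians(88.6))
E
```

```text
time_s: 34.7
tool_pos: [0.6364, -0.2404, 0.1609]
tcp_rot: [0.72, 0.694, -0.001, -0.002]
wrist_force: [-0.0, 0.7, -0.5]
grip_width: 0.368
time_s: 35.1
tool_pos: [0.6385, -0.2406, 0.1648]
tcp_rot: [0.72, 0.694, 0.0, 0.001]
wrist_force: [-0.4, -0.6, -1.3]
grip_width: 0.375
tool shift mm [ 1.9 -0.5 55.8] yaw -0.7 | cur [ 0.6385 -0.2406  0.1648] toolx 87.9 q7 1.39 t 35.1
```

```bash
python3 -m jog '{"xyz":[[0.0015,-0.0005,0.015],[0.0015,-0.0005,0.03],[0.0015,-0.0005,0.042],[0.0015,-0.0005,0.05],[0.0015,-0.0005,0.055]],"yaw":[-0.5,-0.5,-0.5,-0.5,-0.5]}'; python3 -m jog '{"xyz":[[0,0,0],[0,0,0],[0,0,0]],"yaw":[0,0,0]}';python3 -m jog '{"xyz":[[0,0,0],[0,0,0],[0,0,0]],"yaw":[0,0,0]}' 0.43; python3 -m jog '{"xyz":[[0,0,-0.01],[0,0,-0.03],[0,0,-0.06],[0,0,-0.1],[0,0,-0.14]],"yaw":[0,0,0,0,0]}';python3 -m jog '{"xyz":[[0,0,0],[0,0,0]],"yaw":[0,0]}'
python3 - <<'E'
from h import *
im,C=snap('wrist','w20')
im,C=snap('scene','s20')
for s,m,e in sil('rice1','scene',4): 
    ys,xs=np.nonzero(m); print(s,e,unproj(C,[[xs.mean(),ys.mean()]],.045))
togo(.66,.13,.25,np.radians(-6))
E
```

```text
time_s: 35.6
tool_pos: [0.6366, -0.2389, 0.107]
tcp_rot: [0.717, 0.697, -0.001, -0.001]
wrist_force: [-1.6, 0.8, 1.3]
grip_width: 0.364
time_s: 35.9
tool_pos: [0.6382, -0.239, 0.1097]
tcp_rot: [0.717, 0.697, 0.0, 0.001]
wrist_force: [0.5, 0.2, -0.9]
grip_width: 0.369
time_s: 36.2
tool_pos: [0.6379, -0.2391, 0.1094]
tcp_rot: [0.717, 0.697, 0.0, 0.0]
wrist_force: [0.4, -0.5, 0.4]
grip_width: 0.427
time_s: 36.7
tool_pos: [0.6378, -0.2386, 0.2521]
tcp_rot: [0.716, 0.698, 0.0, 0.0]
wrist_force: [1.3, -0.3, 0.4]
grip_width: 0.428
time_s: 36.9
tool_pos: [0.639, -0.2386, 0.2526]
tcp_rot: [0.717, 0.698, 0.001, 0.002]
wrist_force: [0.6, 1.1, -0.3]
grip_width: 0.429
0.89 [269.8, 333.5, 25.9, 29.7] [[0.76714609 0.30483566 0.045     ]]
0.87 [281.0, 271.8, 21.3, 22.1] [[0.66357631 0.16753416 0.045     ]]
0.71 [218.5, 155.9, 17.8, 14.1] [[ 0.62082661 -0.31703776  0.045     ]]
0.46 [213.1, 139.0, 13.5, 17.0] [[ 0.61506927 -0.4094091   0.045     ]]
tool shift mm [369.7  13.3  -2.1] yaw -85.6 | cur [ 0.6367 -0.2392  0.2479] toolx 88.4 q7 1.44 t 37.05
```

View pics/w20.png

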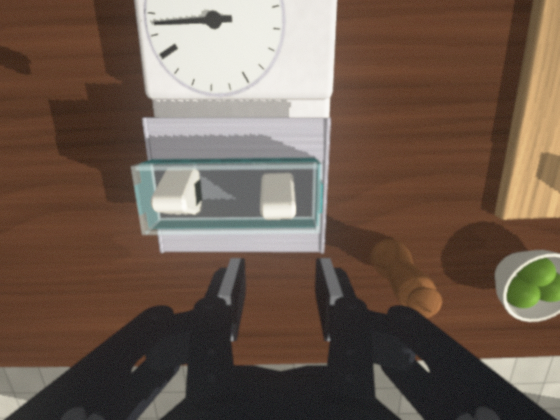

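```bash
python3 -m jog '{"xyz":[[0.03,0.002,0],[0.07,0.004,0],[0.11,0.006,0],[0.15,0.008,0],[0.19,0.01,0]],"yaw":[8,16,24,32,40]}' 0.75
python3 - <<'E'
from h import *
togo(.66,.13,.25,np.radians(-6))
E
```

```text
time_s: 37.55
tool_pos: [0.6517, -0.0482, 0.2472]
tcp_rot: [0.913, 0.408, -0.001, -0.001]
wrist_force: [-0.2, -0.4, -0.1]
grip_width: 0.748
tool shift mm [ 138.2 -112.8   -2.8] yaw 54.1 | cur [ 0.6517 -0.0482  0.2472] toolx 48.1 q7 0.51 t 37.55
```

```bash
python3 -m jog '{"xyz":[[0.035,-0.028,0],[0.07,-0.056,0],[0.1,-0.085,0],[0.135,-0.11,0],[0.135,-0.11,0]],"yaw":[8,16,24,32,40]}'; python3 -m jog '{"xyz":[[0,0,0],[0,0,0],[0,0,0],[0,0,0]],"yaw":[8,14,14,14]}'; python3 rice.py w21 .66 .161 -6
```

```text
time_s: 38.05
tool_pos: [0.6565, 0.1358, 0.248]
tcp_rot: [0.997, 0.078, -0.001, -0.004]
wrist_force: [-0.9, 1.1, 0.1]
grip_width: 0.751
time_s: 38.45
tool_pos: [0.6594, 0.1243, 0.2477]
tcp_rot: [0.999, -0.047, -0.001, 0.0]
wrist_force: [-0.6, -0.5, -0.2]
grip_width: 0.748
0.98 [335.   1.  43.  38.] [0.7519 0.3007] -5.2 0.169
0.84 [262. 130.  29.  42.] [0.6592 0.1619] -6.5 0.08
tool shift mm [ -3.8 -37.4 200.2] yaw 1.0 | cur [0.6597 0.1243 0.2482] toolx -5.5 q7 -0.62 t 38.55
```

View pics/w21f.png

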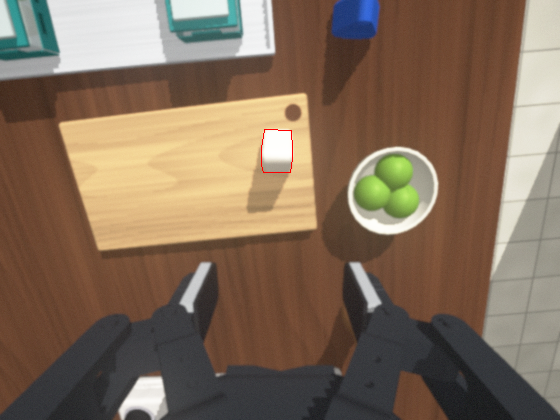

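```bash
python3 -m jog '{"xyz":[[-0.002,-0.019,0.02],[-0.0035,-0.037,0.05],[-0.0035,-0.037,0.08],[-0.0035,-0.037,0.11],[-0.0035,-0.037,0.135]],"yaw":[1,1,1,1,1]}'; python3 -m jog '{"xyz":[[0,0,0],[0,0,0],[0,0,0],[0,0,0]],"yaw":[0,0,0,0]}'; python3 rice.py w22 .6592 .1619 -6
```

```text
time_s: 39.05
tool_pos: [0.6593, 0.1615, 0.1119]
tcp_rot: [0.998, -0.057, -0.001, 0.0]
wrist_force: [-0.0, -0.9, -0.5]
grip_width: 0.749
time_s: 39.45
tool_pos: [0.6616, 0.1624, 0.1163]
tcp_rot: [0.998, -0.057, 0.002, -0.001]
wrist_force: [0.0, -0.5, -0.4]
grip_width: 0.749
0.91 [358.   1.  72.  53.] [0.7494 0.3022] -8.0 0.131
0.81 [255. 190.  44.  61.] [0.6594 0.1638] -5.9 0.111
tool shift mm [-2.1 -1.3 67.7] yaw -0.7 | cur [0.6611 0.1622 0.1157] toolx -6.6 q7 -0.76 t 39.55
```

View pics/w22f.png

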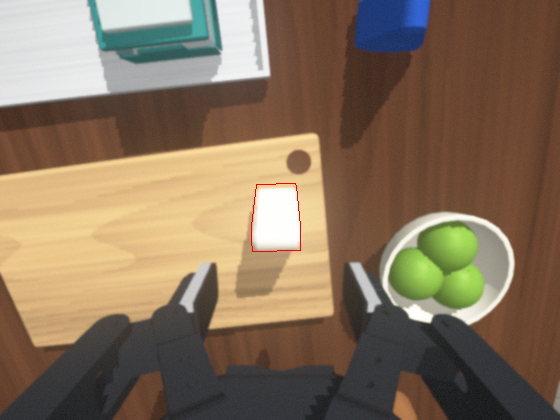

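```bash
python3 -m jog '{"xyz":[[-0.0015,-0.0005,0.02],[-0.0015,-0.0005,0.04],[-0.0015,-0.0005,0.056],[-0.0015,-0.0005,0.067],[-0.0015,-0.0005,0.067]],"yaw":[0,0,0,0,0]}'; python3 -m jog '{"xyz":[[0,0,0],[0,0,0],[0,0,0]],"yaw":[0,0,0]}'; python3 -m jog '{"xyz":[[0,0,0],[0,0,0],[0,0,0],[0,0,0],[0,0,0]],"yaw":[0,0,0,0,0]}' 0.1 35;python3 -m jog '{"xyz":[[0,0,-0.02],[0,0,-0.06],[0,0,-0.1],[0,0,-0.14],[0,0,-0.18]],"yaw":[0,0,0,0,0]}'
python3 - <<'E'
from h import *
snap('wrist','w23')
togo(.637,-.289,.228,np.radians(88.6))
E
```

```text
time_s: 40.05
tool_pos: [0.6568, 0.1616, 0.044]
tcp_rot: [0.998, -0.057, -0.002, 0.001]
wrist_force: [-0.9, -0.0, 0.6]
grip_width: 0.752
time_s: 40.35
tool_pos: [0.6595, 0.1629, 0.0481]
tcp_rot: [0.998, -0.057, 0.001, -0.0]
wrist_force: [-0.3, -0.8, 0.5]
grip_width: 0.75
time_s: 40.85
tool_pos: [0.6591, 0.1626, 0.0475]
tcp_rot: [0.998, -0.057, 0.0, -0.0]
wrist_force: [-0.5, -0.1, 3.0]
grip_width: 0.368
time_s: 41.35
tool_pos: [0.6581, 0.1626, 0.2295]
tcp_rot: [0.998, -0.057, 0.0, -0.0]
wrist_force: [0.7, 0.4, -0.7]
grip_width: 0.37
tool shift mm [ 26.6 453.6   8.4] yaw 84.8 | cur [0.6622 0.1647 0.2384] toolx -6.6 q7 -0.7 t 41.4
```

View pics/w23.png

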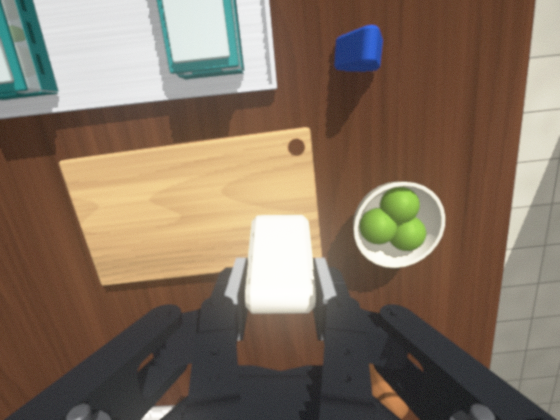

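```bash
python3 -m jog '{"xyz":[[0.002,0.03,0],[0.004,0.07,0],[0.006,0.11,0],[0.008,0.15,0],[0.01,0.19,0]],"yaw":[8,16,24,32,40]}';python3 - <<'E'
from h import *
togo(.637,-.289,.228,np.radians(88.6))
E
```

```text
time_s: 41.9
tool_pos: [0.6463, -0.0287, 0.2277]
tcp_rot: [0.918, -0.397, 0.0, -0.0]
wrist_force: [-0.2, 0.5, -0.3]
grip_width: 0.375
tool shift mm [183.5 184.8  -0.3] yaw 44.6 | cur [ 0.6463 -0.0287  0.2277] toolx -46.8 q7 -1.05 t 41.9
```

```bash
python3 -m jog '{"xyz":[[0.03,0.03,0],[0.06,0.06,0],[0.09,0.09,0],[0.12,0.12,0],[0.15,0.15,0]],"yaw":[8,16,24,32,40]}';python3 -m jog '{"xyz":[[0,0,0],[0,0,0],[0,0,0],[0,0,0]],"yaw":[4.6,4.6,4.6,4.6]}';python3 - <<'E'
from h import *
togo(.637,-.289,.165,np.radians(88.6))
E
```

```text
time_s: 42.4
tool_pos: [0.6408, -0.2406, 0.2278]
tcp_rot: [0.726, -0.687, 0.0, -0.0]
wrist_force: [0.5, -0.7, -1.3]
grip_width: 0.372
time_s: 42.8
tool_pos: [0.6418, -0.2364, 0.2273]
tcp_rot: [-0.702, 0.712, 0.0, 0.001]
wrist_force: [1.1, 0.3, -0.1]
grip_width: 0.366
tool shift mm [52.7  4.  62.3] yaw 0.5 | cur [ 0.6418 -0.2364  0.2273] toolx -90.9 q7 -1.44 t 42.8
```

Look now at the two placed pieces from here (they are ahead of the camera) to find the free slot's centre.

Run:
```python
from h import *
im,C=snap('wrist','w24')
for s,m,e in sil('rice1','wrist',4):
    ys,xs=np.nonzero(m); p=unproj(C,[[xs.mean(),ys.mean()]],.11)[0]
    q,f=fit([(C,m)],riceV(),[p[0],p[1],np.radians(88)],.0785); print(round(s,2),np.round(e),np.round(q[:2],4),round(np.degrees(q[2]),1),round(f,3))
for s,m,e in sil('lunch_box','wrist'):
    x,f=fit([(C,m)],boxV(.176,.068,.044),[.637,-.288,np.radians(88.5)],.074); print(s,e,np.round(x,4),np.degrees(x[2]),f)
```

```text
0.68 [245. 214.  70. 101.] [ 0.5648 -0.2382] 136.7 0.626
0.9 [238.2, 161.4, 208.0, 88.6] [ 0.6376 -0.2885  1.5395] 88.20912242817583 0.5414453744888306
0.74 [248.9, 214.9, 66.9, 99.8] [ 0.5355 -0.2345  3.113 ] 178.361071430954 0.8446462750434875
```

View pics/w24.png

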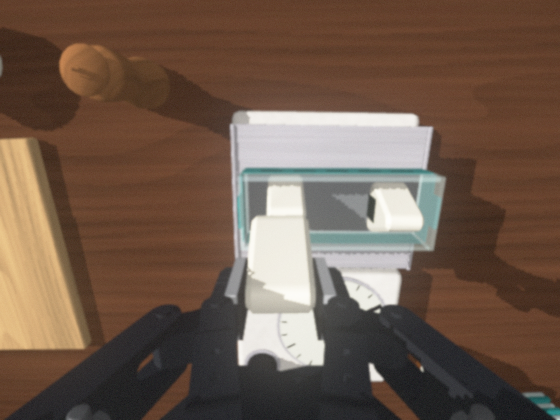

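```bash
python3 -m jog '{"xyz":[[0.02,0.001,0],[0.04,0.003,0.01],[0.053,0.004,0.03],[0.053,0.004,0.05],[0.053,0.004,0.055]],"yaw":[0.5,0.5,0.5,0.5,0.5]}';python3 -m jog '{"xyz":[[0,0,0],[0,0,0],[0,0,0],[0,0,0],[0,0,0]],"yaw":[0,0,0,0,0]}';python3 - <<'E'
from h import *
togo(.637,-.2893,.1085,np.radians(88.6))
snap('wrist','w25')
E
```

```text
time_s: 43.45
tool_pos: [0.6319, -0.2951, 0.1661]
tcp_rot: [-0.695, 0.719, 0.004, -0.002]
wrist_force: [-0.5, 0.0, -1.9]
grip_width: 0.37
time_s: 43.95
tool_pos: [0.6367, -0.2923, 0.173]
tcp_rot: [-0.697, 0.717, -0.001, 0.0]
wrist_force: [0.9, 0.2, -0.8]
grip_width: 0.369
tool shift mm [-3.  -0.1 64.5] yaw -0.2 | cur [ 0.6367 -0.2923  0.173 ] toolx -91.6 q7 -1.39 t 43.95
```

View pics/w25.png

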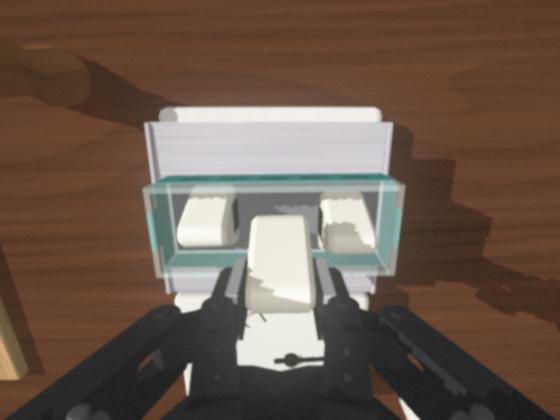

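```bash
python3 -m jog '{"xyz":[[-0.0028,0,0.0],[-0.0028,0,0.007],[-0.0028,0,0.015],[-0.0028,0,0.015],[-0.0028,0,0.015]],"yaw":[0,0,0,0,0]}';python3 -m jog '{"xyz":[[0,0,0],[0,0,0]],"yaw":[0,0]}';python3 - <<'E'
from h import *
togo(.637,-.2893,.1085,np.radians(88.6))
E
```

```text
time_s: 44.5
tool_pos: [0.6355, -0.2895, 0.1559]
tcp_rot: [-0.697, 0.717, 0.001, -0.0]
wrist_force: [0.4, -0.6, -0.8]
grip_width: 0.366
time_s: 44.7
tool_pos: [0.6364, -0.2898, 0.1573]
tcp_rot: [-0.697, 0.717, -0.0, 0.0]
wrist_force: [0.6, -0.2, -0.6]
grip_width: 0.372
tool shift mm [-0.5 -0.5 48.8] yaw -0.3 | cur [ 0.6364 -0.2898  0.1573] toolx -91.7 q7 -1.39 t 44.7
```

```bash
python3 -m jog '{"xyz":[[-0.0005,0,0.012],[-0.0005,0,0.024],[-0.0005,0,0.036],[-0.0005,0,0.044],[-0.0005,0,0.0485]],"yaw":[0,0,0,0,0]}';python3 -m jog '{"xyz":[[0,0,0],[0,0,0],[0,0,0]],"yaw":[0,0,0]}';python3 -m jog '{"xyz":[[0,0,0],[0,0,0],[0,0,0]],"yaw":[0,0,0]}' 0.42; python3 -m jog '{"xyz":[[0,0,-0.01],[0,0,-0.025],[0,0,-0.05],[0,0,-0.09],[0,0,-0.13]],"yaw":[0,0,0,0,0]}';python3 -m jog '{"xyz":[[0,0,0],[0,0,0]],"yaw":[0,0]}'
python3 - <<'E'
from h import *
im,C=snap('wrist','w26')
togo(.46,-.27,.22,np.radians(-91.6))
E
```

```text
time_s: 45.2
tool_pos: [0.635, -0.2887, 0.1063]
tcp_rot: [-0.697, 0.717, 0.001, -0.001]
wrist_force: [-1.4, 0.6, 0.2]
grip_width: 0.37
time_s: 45.5
tool_pos: [0.6368, -0.2892, 0.1091]
tcp_rot: [-0.697, 0.717, -0.001, 0.0]
wrist_force: [-0.8, 0.1, 0.3]
grip_width: 0.372
time_s: 45.8
tool_pos: [0.6365, -0.2892, 0.1089]
tcp_rot: [-0.697, 0.717, -0.0, 0.0]
wrist_force: [-0.2, 0.1, -0.5]
grip_width: 0.421
time_s: 46.3
tool_pos: [0.6361, -0.2889, 0.2409]
tcp_rot: [-0.697, 0.717, -0.0, 0.0]
wrist_force: [0.4, -0.8, -0.1]
grip_width: 0.422
time_s: 46.5
tool_pos: [0.6378, -0.2894, 0.2424]
tcp_rot: [-0.697, 0.717, -0.003, 0.001]
wrist_force: [0.0, 0.2, -0.2]
grip_width: 0.421
tool shift mm [-14.  177.   19.6] yaw -0.0 | cur [ 0.6365 -0.2891  0.24  ] toolx -91.6 q7 -1.37 t 46.55
```

View pics/w26.png

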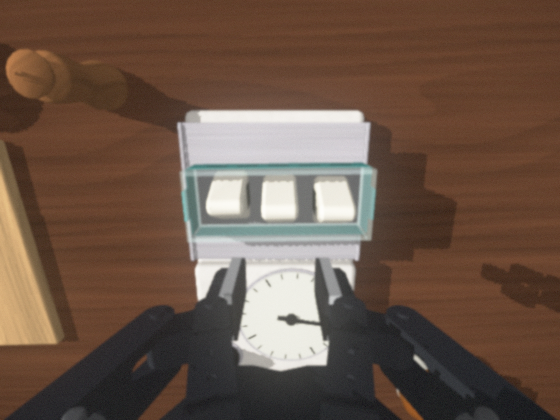

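```bash
python3 -m jog '{"xyz":[[-0.003,0.02,0],[-0.006,0.04,0],[-0.009,0.06,0],[-0.01,0.08,0],[-0.01,0.09,0]],"yaw":[-8,-16,-24,-32,-40]}' 1; python3 -m jog '{"xyz":[[0,0,0],[0,0,0],[0,0,0],[0,0,0],[0,0,0]],"yaw":[-8,-16,-24,-32,-40]}';python3 -m jog '{"xyz":[[0,0,0],[0,0,0],[0,0,0],[0,0,0]],"yaw":[-8,-10,-10,-10]}';python3 dial.py w27
```

```text
time_s: 47.05
tool_pos: [0.5435, -0.2761, 0.2365]
tcp_rot: [0.901, -0.433, -0.002, 0.0]
wrist_force: [0.1, -0.1, -1.0]
grip_width: 0.999
time_s: 47.55
tool_pos: [0.5452, -0.2761, 0.2366]
tcp_rot: [0.995, -0.099, -0.002, -0.001]
wrist_force: [-0.4, 0.7, 0.2]
grip_width: 1.001
time_s: 47.95
tool_pos: [0.5457, -0.2763, 0.2373]
tcp_rot: [1.0, -0.015, -0.001, -0.001]
wrist_force: [0.4, 0.6, 0.0]
grip_width: 0.995
x0,y0 132 133 t 48.0
```

View pics/w27.png

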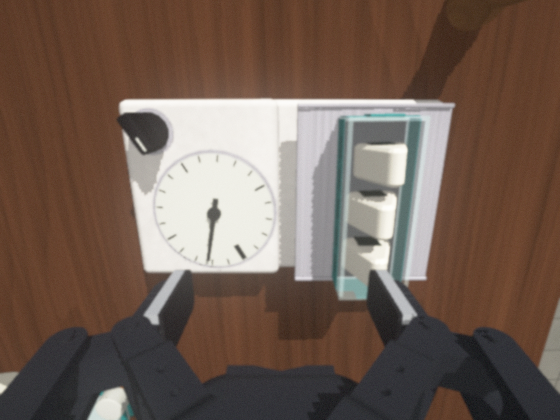

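View pics/w27z.png

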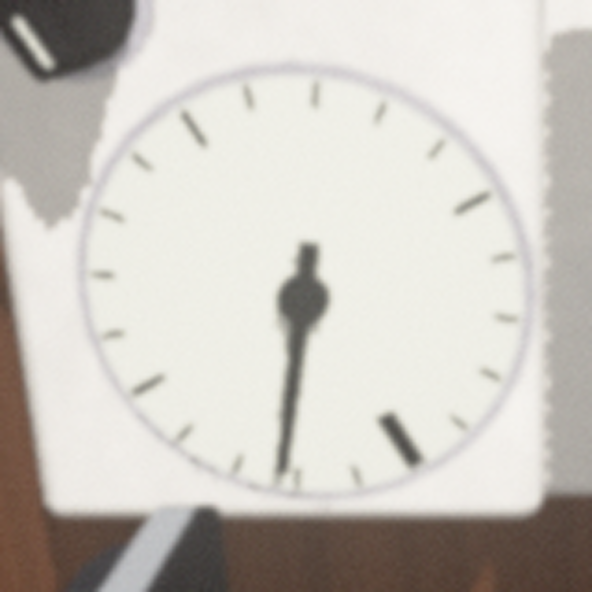

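```bash
python3 -m jog '{"xyz":[[-0.003,-0.035,-0.015],[-0.007,-0.08,-0.03],[-0.01,-0.125,-0.045],[-0.015,-0.17,-0.06],[-0.02,-0.215,-0.06]],"yaw":[0,0,0,0,0]}';python3 -m jog '{"xyz":[[-0.005,-0.045,0],[-0.01,-0.09,0],[-0.015,-0.135,0],[-0.02,-0.18,0],[-0.025,-0.225,0]],"yaw":[0,0,0,0,0]}';python3 -m jog '{"xyz":[[0,-0.045,0],[0,-0.09,0],[0,-0.135,0],[0,-0.18,0],[0,-0.21,0]],"yaw":[0,0,0,0,0]}';python3 -m jog '{"xyz":[[0,0,0],[0,0,0],[0,0,0],[0,0,0]],"yaw":[0,0,0,0]}';cat > tray.py <<'E'
from h import *
import sys
im,C=snap('wrist',sys.argv[1])
im=np.ascontiguousarray(im)
for n,p in(('packed_near',[.387,.384]),('packed_far',[.60,.38])):
  for s,m,e in sil(n,'wrist',3):
    q=None
    ys,xs=np.nonzero(m); p=unproj(C,[[xs.mean(),ys.mean()]],.05)[0]
    if e[2]*e[3]<1500: continue
    V=boxV(.176,.068,.056)
    q,f=fit([(C,m)],V,[p[0],p[1],np.radians(89)],.004); print(n,round(s,2),np.round(e),np.round(q[:2],4),round(np.degrees(q[2]),2),round(f,3))
    c=cv2.convexHull(np.round(proj(C,place(V,*q,.004))).astype(np.int32)); cv2.polylines(im,[c],True,(255,0,0),1)
cv2.imwrite(f'pics/{sys.argv[1]}f.png',im[:,:,::-1])
E
python3 tray.py w28
```

```text
time_s: 48.5
tool_pos: [0.5339, -0.059, 0.3009]
tcp_rot: [1.0, -0.015, 0.002, 0.001]
wrist_force: [1.3, 1.5, 1.0]
grip_width: 1.003
time_s: 49.0
tool_pos: [0.5137, 0.1661, 0.2985]
tcp_rot: [1.0, -0.015, 0.0, 0.0]
wrist_force: [0.8, 1.4, -0.9]
grip_width: 1.0
time_s: 49.5
tool_pos: [0.5187, 0.3783, 0.2981]
tcp_rot: [1.0, -0.013, -0.001, -0.001]
wrist_force: [0.8, 0.4, -1.0]
grip_width: 0.997
time_s: 49.9
tool_pos: [0.5214, 0.3723, 0.2983]
tcp_rot: [1.0, -0.016, 0.0, 0.001]
wrist_force: [-0.0, -0.3, 0.1]
grip_width: 0.998
packed_near 0.67 [141. 100.  74. 136.] [0.3894 0.3847] 88.79 0.05
packed_far 0.83 [308.  97.  67. 136.] [0.5997 0.38  ] 88.59 0.035
```

View pics/w28f.png

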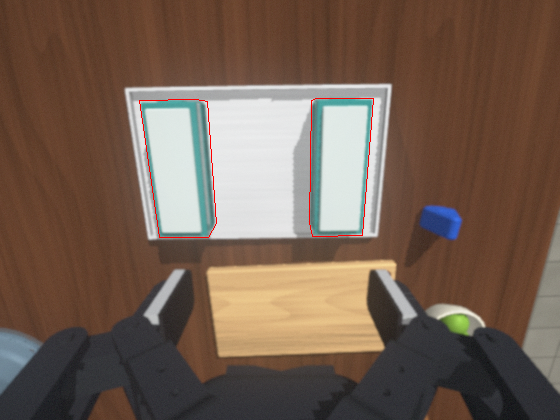

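```bash
python3 -m jog '{"xyz":[[-0.01,-0.01,0.02],[-0.02,-0.02,0.05],[-0.026,-0.03,0.08],[-0.026,-0.03,0.08],[-0.026,-0.03,0.08]],"yaw":[0,0,0,0,0]}';python3 -m jog '{"xyz":[[0,0,0],[0,0,0],[0,0,0],[0,0,0]],"yaw":[0,0,0,0]}'; python3 tray.py w29
```

```text
time_s: 50.55
tool_pos: [0.4955, 0.4045, 0.2186]
tcp_rot: [1.0, -0.015, -0.0, 0.0]
wrist_force: [0.4, -0.2, 0.9]
grip_width: 1.0
time_s: 50.95
tool_pos: [0.4958, 0.4053, 0.2194]
tcp_rot: [1.0, -0.015, 0.001, -0.0]
wrist_force: [-1.4, 0.7, -1.0]
grip_width: 1.0
packed_near 0.7 [135. 127.  86. 162.] [0.3886 0.3839] 88.3 0.094
packed_far 0.61 [336. 125.  84. 159.] [0.5992 0.3802] 88.79 0.089
```

View pics/w29f.png

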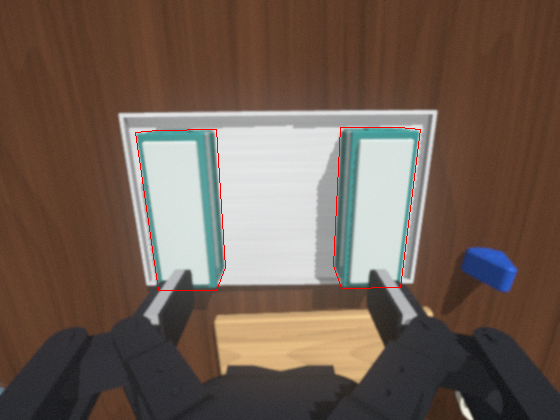

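```bash
python3 - <<'E'
from h import *
togo(.637,-.2887,.22,np.radians(-1.4))
E
python3 -m jog '{"xyz":[[0.005,0.03,-0.01],[0.012,0.07,-0.02],[0.02,0.115,-0.03],[0.03,0.16,-0.03],[0.04,0.205,-0.03]],"yaw":[0,0,0,0,0]}';python3 -m jog '{"xyz":[[0.01,0.045,0],[0.02,0.09,0],[0.03,0.135,0],[0.04,0.18,0],[0.05,0.225,0]],"yaw":[0,0,0,0,0]}';python3 -m jog '{"xyz":[[0.01,0.045,0],[0.02,0.09,0],[0.03,0.135,0],[0.04,0.18,0],[0.05,0.225,0]],"yaw":[0,0,0,0,0]}';python3 -m jog '{"xyz":[[0,0.01,0],[0,0.03,0],[0,0.03,0],[0,0.03,0],[0,0.03,0]],"yaw":[0,0,0,0,0]}';python3 - <<'E'
from h import *
togo(.637,-.2887,.08,np.radians(-1.4))
im,C=snap('wrist','w30')
for s,m,e in sil('lunch_box','wrist'):
    x,f=fit([(C,m)],boxV(.176,.068,.044),[.637,-.288,np.radians(88.5)],.0735); print(s,e,np.round(x,4),np.degrees(x[2]),f)
E
```

```text
tool shift mm [161.8 689.5  -1.3] yaw -0.3 | cur [0.4953 0.4052 0.2187] toolx -1.7 q7 -1.11 t 51.1
time_s: 51.6
tool_pos: [0.5295, 0.1978, 0.249]
tcp_rot: [1.0, -0.014, 0.001, -0.0]
wrist_force: [-0.0, 0.8, -0.5]
grip_width: 1.001
time_s: 52.1
tool_pos: [0.5728, -0.029, 0.2488]
tcp_rot: [1.0, -0.014, 0.0, 0.0]
wrist_force: [0.7, -0.1, 0.2]
grip_width: 1.001
time_s: 52.6
tool_pos: [0.6163, -0.2554, 0.2485]
tcp_rot: [1.0, -0.014, 0.0, 0.0]
wrist_force: [0.4, 1.0, -0.2]
grip_width: 0.998
time_s: 53.1
tool_pos: [0.6158, -0.2805, 0.2488]
tcp_rot: [1.0, -0.013, 0.0, -0.001]
wrist_force: [-0.2, -0.3, -0.0]
grip_width: 1.001
tool shift mm [ 21.3   7.8 168.8] yaw -0.0 | cur [ 0.6158 -0.2805  0.2488] toolx -1.4 q7 0.08 t 53.1
0.87 [265.1, 110.2, 79.8, 182.0] [ 0.6372 -0.2881  1.5508] 88.85642145528571 0.8222148418426514
```

View pics/w30.png

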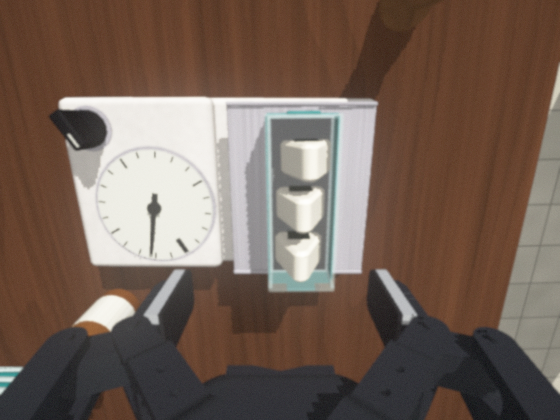

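```bash
python3 -m jog '{"xyz":[[0.01,0.004,0.01],[0.0213,0.0078,0.03],[0.0213,0.0078,0.05],[0.0213,0.0078,0.07],[0.0213,0.0078,0.09]],"yaw":[0,0,0,0,0]}';python3 -m jog '{"xyz":[[0,0,0],[0,0,0],[0,0,0],[0,0,0]],"yaw":[0,0,0,0]}';python3 - <<'E'
from h import *
togo(.637,-.2887,.08,np.radians(-1.4))
im,C=snap('wrist','w31')
E
```

```text
time_s: 53.7
tool_pos: [0.6369, -0.2915, 0.1567]
tcp_rot: [1.0, -0.014, -0.0, -0.0]
wrist_force: [-0.2, 0.1, 0.4]
grip_width: 1.003
time_s: 54.1
tool_pos: [0.6376, -0.2921, 0.1602]
tcp_rot: [1.0, -0.014, 0.001, 0.001]
wrist_force: [-0.8, 0.3, -0.5]
grip_width: 0.999
tool shift mm [-0.9 -3.4 80.2] yaw -0.2 | cur [ 0.6376 -0.2921  0.1602] toolx -1.6 q7 0.04 t 54.1
```

View pics/w31.png

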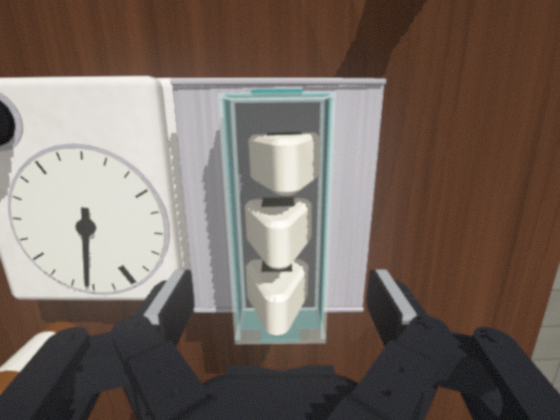

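Aligned. Descend and grip.

```bash
python3 -m jog '{"xyz":[[-0.0009,-0.0034,0.02],[-0.0009,-0.0034,0.045],[-0.0009,-0.0034,0.065],[-0.0009,-0.0034,0.075],[-0.0009,-0.0034,0.079]],"yaw":[0,0,0,0,0]}';python3 -m jog '{"xyz":[[0,0,0],[0,0,0],[0,0,0]],"yaw":[0,0,0]}';python3 -m jog '{"xyz":[[0,0,0],[0,0,0],[0,0,0],[0,0,0],[0,0,0]],"yaw":[0,0,0,0,0]}' 0.6 50;python3 -m jog '{"xyz":[[0,0,-0.01],[0,0,-0.025],[0,0,-0.05],[0,0,-0.08],[0,0,-0.11]],"yaw":[0,0,0,0,0]}';python3 -m jog '{"xyz":[[0,0,0],[0,0,0]],"yaw":[0,0]}';python3 - <<'E'
from h import *
togo(.4943,.3823,.20,np.radians(-1.4))
im,C=snap('wrist','w32')
E
```

```text
time_s: 54.65
tool_pos: [0.6347, -0.2885, 0.0779]
tcp_rot: [1.0, -0.015, -0.001, -0.0]
wrist_force: [0.4, 0.6, 0.7]
grip_width: 1.002
time_s: 54.95
tool_pos: [0.6366, -0.2887, 0.0808]
tcp_rot: [1.0, -0.014, 0.001, 0.0]
wrist_force: [0.2, -1.0, 0.6]
grip_width: 0.996
time_s: 55.45
tool_pos: [0.6365, -0.2887, 0.0801]
tcp_rot: [1.0, -0.014, 0.001, 0.0]
wrist_force: [0.9, -0.3, 1.7]
grip_width: 0.786
time_s: 55.95
tool_pos: [0.6335, -0.288, 0.1891]
tcp_rot: [1.0, -0.014, -0.002, -0.001]
wrist_force: [0.0, -0.5, -6.0]
grip_width: 0.786
time_s: 56.15
tool_pos: [0.635, -0.2883, 0.1892]
tcp_rot: [1.0, -0.014, -0.0, 0.0]
wrist_force: [0.8, -0.0, -6.2]
grip_width: 0.786
tool shift mm [-159.8 -666.3  -10.8] yaw -0.2 | cur [ 0.635  -0.2883  0.1892] toolx -1.6 q7 0.05 t 56.15
```

View pics/w32.png

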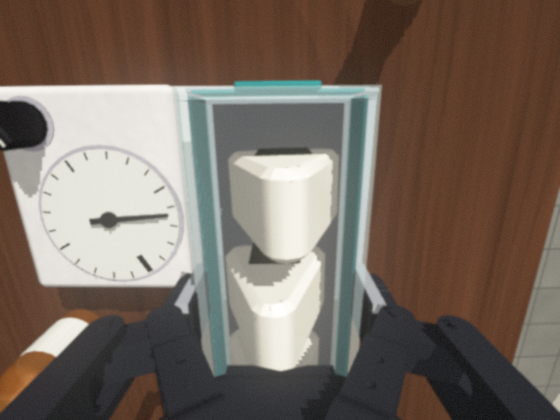

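```bash
python3 -m jog '{"xyz":[[-0.003,-0.01,-0.005],[-0.008,-0.03,-0.01],[-0.015,-0.06,-0.01],[-0.023,-0.095,-0.01],[-0.032,-0.13,-0.01]],"yaw":[0,0,0,0,0]}';python3 -m jog '{"xyz":[[-0.009,-0.035,0],[-0.017,-0.07,0],[-0.026,-0.105,0],[-0.034,-0.14,0],[-0.043,-0.175,0]],"yaw":[0,0,0,0,0]}';python3 -m jog '{"xyz":[[-0.009,-0.035,0],[-0.017,-0.07,0],[-0.026,-0.105,0],[-0.034,-0.14,0],[-0.043,-0.175,0]],"yaw":[0,0,0,0,0]}';python3 -m jog '{"xyz":[[-0.009,-0.035,0],[-0.018,-0.07,0],[-0.026,-0.1,0],[-0.033,-0.125,0],[-0.038,-0.145,0]],"yaw":[0,0,0,0,0]}';python3 -m jog '{"xyz":[[-0.002,-0.01,0],[-0.003,-0.02,0],[-0.003,-0.025,0],[-0.003,-0.025,0],[-0.003,-0.025,0]],"yaw":[0,0,0,0,0]}';python3 -m jog '{"xyz":[[0,0,0],[0,0,0],[0,0,0]],"yaw":[0,0,0]}';python3 - <<'E'
from h import *
togo(.4943,.3823,.20,np.radians(-1.4))
im,C=snap('wrist','w33')
E
```

```text
time_s: 56.7
tool_pos: [0.6061, -0.1535, 0.199]
tcp_rot: [1.0, -0.014, -0.001, -0.001]
wrist_force: [1.4, 0.4, -5.0]
grip_width: 0.788
time_s: 57.2
tool_pos: [0.5671, 0.0225, 0.1992]
tcp_rot: [1.0, -0.013, -0.001, -0.0]
wrist_force: [0.3, 0.2, -5.5]
grip_width: 0.787
time_s: 57.7
tool_pos: [0.5286, 0.1978, 0.1993]
tcp_rot: [1.0, -0.013, -0.001, 0.0]
wrist_force: [-0.3, 0.3, -5.7]
grip_width: 0.79
time_s: 58.2
tool_pos: [0.4933, 0.3444, 0.1994]
tcp_rot: [1.0, -0.012, -0.001, -0.0]
wrist_force: [0.1, -0.1, -5.7]
grip_width: 0.788
time_s: 58.7
tool_pos: [0.4961, 0.3645, 0.1991]
tcp_rot: [1.0, -0.015, -0.0, 0.001]
wrist_force: [-0.7, -0.2, -5.8]
grip_width: 0.788
time_s: 59.0
tool_pos: [0.4958, 0.3652, 0.1994]
tcp_rot: [1.0, -0.015, 0.0, 0.0]
wrist_force: [0.1, 0.8, -6.4]
grip_width: 0.787
tool shift mm [ -2.  -17.1  -0.6] yaw -0.3 | cur [0.4958 0.3652 0.1994] toolx -1.7 q7 -1.06 t 59.0
```

View pics/w33.png

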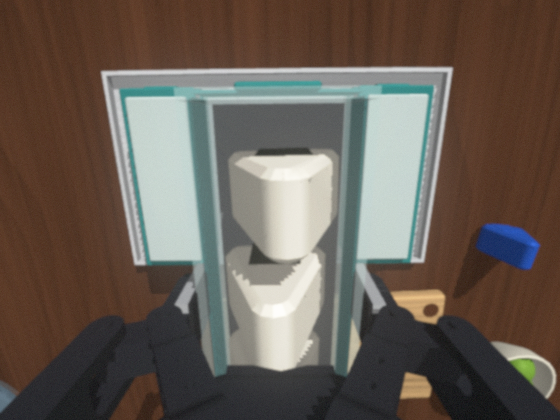

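```bash
python3 -m jog '{"xyz":[[-0.001,-0.008,0.015],[-0.002,-0.017,0.035],[-0.002,-0.017,0.06],[-0.002,-0.017,0.08],[-0.002,-0.017,0.09]],"yaw":[-0.3,-0.3,-0.3,-0.3,-0.3]}';python3 -m jog '{"xyz":[[0,0,0],[0,0,0],[0,0,0],[0,0,0]],"yaw":[0,0,0,0]}';python3 - <<'E'
from h import *
togo(.4943,.3823,.0115,np.radians(-1.4))
im,C=snap('wrist','w34')
E
```

```text
time_s: 59.55
tool_pos: [0.4913, 0.3819, 0.1048]
tcp_rot: [1.0, -0.011, -0.003, 0.002]
wrist_force: [-0.2, -0.0, -6.2]
grip_width: 0.786
time_s: 59.95
tool_pos: [0.4947, 0.3838, 0.1109]
tcp_rot: [1.0, -0.012, 0.001, -0.001]
wrist_force: [-0.8, -0.3, -6.0]
grip_width: 0.786
tool shift mm [-0.6  1.7 99.4] yaw 0.0 | cur [0.4947 0.3838 0.1109] toolx -1.4 q7 -1.14 t 59.95
```

View pics/w34.png

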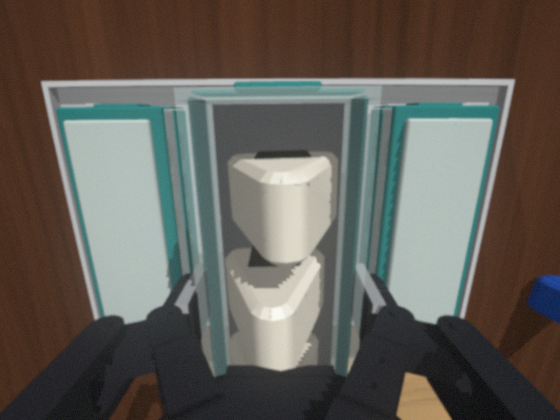

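```bash
python3 -m jog '{"xyz":[[-0.0005,0.0015,0.015],[-0.0005,0.0015,0.035],[-0.0005,0.0015,0.055],[-0.0005,0.0015,0.07],[-0.0005,0.0015,0.08]],"yaw":[0,0,0,0,0]}';python3 -m jog '{"xyz":[[0,0,0],[0,0,0],[0,0,0],[0,0,0]],"yaw":[0,0,0,0]}';python3 - <<'E'
from h import *
togo(.4943,.3823,.0115,np.radians(-1.4))
im,C=snap('wrist','w35')
E
```

```text
time_s: 60.5
tool_pos: [0.492, 0.3799, 0.0261]
tcp_rot: [1.0, -0.012, -0.002, 0.001]
wrist_force: [0.2, 0.1, -6.1]
grip_width: 0.789
time_s: 60.9
tool_pos: [0.4941, 0.3823, 0.0307]
tcp_rot: [1.0, -0.012, 0.001, -0.001]
wrist_force: [1.3, -0.4, -5.8]
grip_width: 0.787
tool shift mm [ 0.2 -0.  19.2] yaw 0.0 | cur [0.4941 0.3823 0.0307] toolx -1.4 q7 -1.2 t 60.9
```

View pics/w35.png

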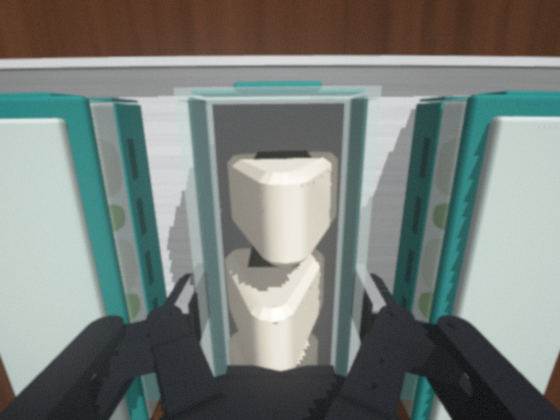

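```bash
python3 -m jog '{"xyz":[[0,0,0.006],[0,0,0.012],[0,0,0.016],[0,0,0.019],[0,0,0.019]],"yaw":[0,0,0,0,0]}';python3 -m jog '{"xyz":[[0,0,0],[0,0,0],[0,0,0]],"yaw":[0,0,0]}';python3 -m jog '{"xyz":[[0,0,0],[0,0,0],[0,0,0]],"yaw":[0,0,0]}' 0.88; python3 -m jog '{"xyz":[[0,0,-0.01],[0,0,-0.03],[0,0,-0.06],[0,0,-0.1],[0,0,-0.14]],"yaw":[0,0,0,0,0]}';python3 -m jog '{"xyz":[[0,0,-0.03],[0,0,-0.06],[0,0,-0.08],[0,0,-0.08],[0,0,-0.08]],"yaw":[0,0,0,0,0]}' 1;python3 tray.py w36;python3 - <<'E'
from h import *
im,C=snap('wrist','w37')
for s,m,e in sil('lunch_box','wrist'):
    x,f=fit([(C,m)],boxV(.176,.068,.044),[.4943,.3823,np.radians(88.5)],.004); print(s,e,np.round(x,4),np.degrees(x[2]),f)
E
```

```text
time_s: 61.45
tool_pos: [0.4932, 0.3811, 0.0116]
tcp_rot: [1.0, -0.012, -0.0, 0.001]
wrist_force: [-3.3, -4.2, 3.3]
grip_width: 0.785
time_s: 61.75
tool_pos: [0.4932, 0.381, 0.0116]
tcp_rot: [1.0, -0.012, 0.0, 0.001]
wrist_force: [-2.8, -3.5, 4.1]
grip_width: 0.79
time_s: 62.05
tool_pos: [0.4941, 0.3824, 0.0111]
tcp_rot: [1.0, -0.012, 0.001, -0.001]
wrist_force: [0.4, 0.5, -0.0]
grip_width: 0.879
time_s: 62.55
tool_pos: [0.4932, 0.3818, 0.1534]
tcp_rot: [1.0, -0.011, 0.0, -0.0]
wrist_force: [0.9, 0.3, -0.3]
grip_width: 0.88
time_s: 63.05
tool_pos: [0.4934, 0.3818, 0.2319]
tcp_rot: [1.0, -0.012, 0.001, -0.0]
wrist_force: [-0.2, -1.2, -0.8]
grip_width: 1.003
packed_near 0.79 [140. 102.  80. 160.] [0.3886 0.3845] 88.55 0.06
packed_far 0.77 [334. 102.  84. 160.] [0.5999 0.3805] 89.29 0.051
packed_far 0.64 [257. 214.  39.  41.] [0.5017 0.2551] 97.92 5.552
```

View pics/w36f.png

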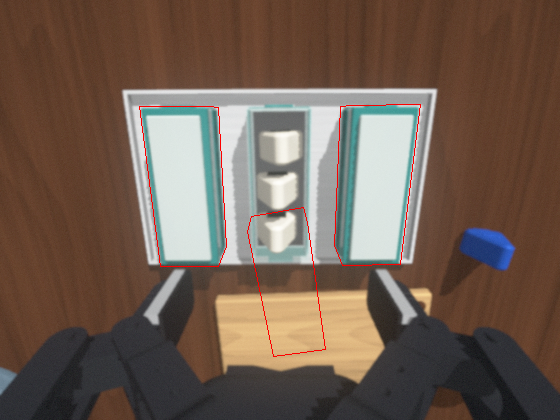

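Run:
```python
from h import *
im,C=snap('wrist','w38')
for s,m,e in sil('lunch_box','wrist',4):
    x,f=fit([(C,m)],boxV(.176,.068,.044),[.4943,.3823,np.radians(88.5)],.004); print(s,e,np.round(x,4),np.degrees(x[2]),f)
cv2.imwrite('pics/w38z.png',cv2.resize(im[80:280,120:440,::-1],None,fx=2.5,fy=2.5,interpolation=2))
im,C=snap('top','t38')
for s,m,e in sil('lunch_box','top',4): print('top',s,e,rect(m,C,.048))
```

```text
0.67 [248.4, 101.3, 66.6, 158.3] [0.4935 0.3811 1.5517] 88.90675080881539 0.8254523873329163
top 0.86 [116.5, 228.4, 63.4, 23.9] (array([491.8, 376.3]), array([183.3,  67.1]), 88.6)
top 0.43 [331.5, 160.6, 62.4, 52.7] (array([ 637.5, -288.6]), array([193. , 153.3]), 88.5)
```

View pics/w38z.png

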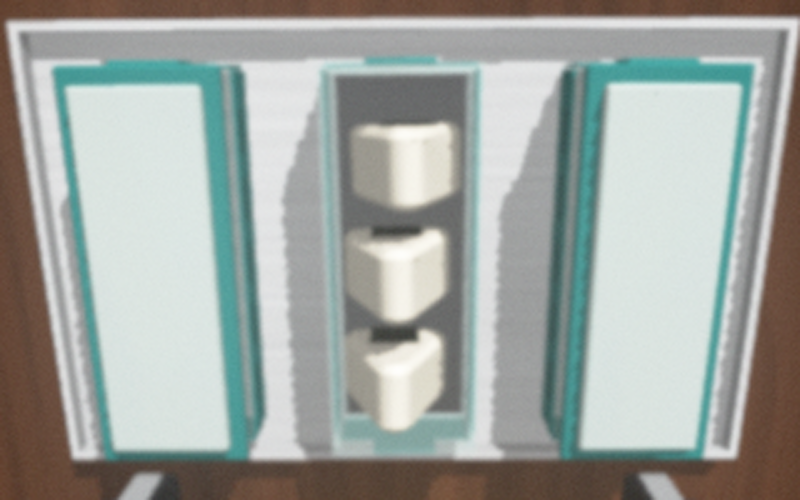

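```bash
python3 - <<'E'
from h import *
togo(.47,-.274,.21,np.radians(-1.9))
E
python3 -m jog '{"xyz":[[0,0.03,0],[-0.002,0.07,0],[-0.005,0.115,0],[-0.008,0.16,0],[-0.01,0.205,0]],"yaw":[0,0,0,0,0]}';python3 -m jog '{"xyz":[[0,0.045,0],[0,0.09,0],[0,0.135,0],[0,0.18,0],[0,0.225,0]],"yaw":[0,0,0,0,0]}';python3 -m jog '{"xyz":[[0,0.045,0],[0,0.09,0],[0,0.135,0],[0,0.18,0],[0,0.215,0]],"yaw":[0,0,0,0,0]}';python3 -m jog '{"xyz":[[0,0,0.02],[0,0,0.02],[0,0,0.02],[0,0,0.02]],"yaw":[0,0,0,0]}';python3 dial.py w39
```

```text
tool shift mm [ -7.7 655.6  20.1] yaw 0.6 | cur [0.4931 0.3812 0.2298] toolx -1.3 q7 -1.06 t 63.5
time_s: 64.0
tool_pos: [0.478, 0.1752, 0.2302]
tcp_rot: [1.0, -0.011, -0.0, -0.0]
wrist_force: [1.8, -0.4, 0.2]
grip_width: 0.999
time_s: 64.5
tool_pos: [0.473, -0.0499, 0.2307]
tcp_rot: [1.0, -0.012, 0.0, 0.0]
wrist_force: [0.8, 0.3, -0.1]
grip_width: 0.998
time_s: 65.0
tool_pos: [0.4674, -0.2665, 0.2304]
tcp_rot: [1.0, -0.013, -0.0, 0.0]
wrist_force: [0.7, 1.1, 0.3]
grip_width: 1.0
time_s: 65.4
tool_pos: [0.469, -0.2617, 0.2112]
tcp_rot: [1.0, -0.01, 0.0, 0.0]
wrist_force: [-0.4, -1.0, 0.1]
grip_width: 1.002
x0,y0 201 151 t 65.45
```

View pics/w39z.png

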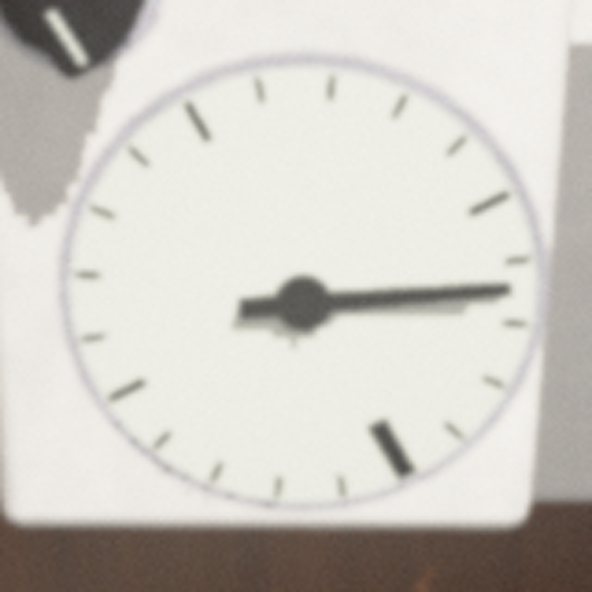

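Run:
```python
from h import *
C=cam('wrist')
f=lambda p:(np.array(p,float)+.5)/3.7-.5+[201,151]
U=lambda p,z:unproj(C,f(p),z)[:,:2]
a=lambda d:np.degrees(np.arctan2(d[1],d[0]))
T=U([(490,204),(127,390),(198,121),(393,449)],.058); c=(T[0]+T[1])/2
print(c, 'perp',a(T[0]-T[1])-90,'opp',a(c-T[2]),'bar',a(T[3]-c), np.linalg.norm(T-c,axis=1))
N=U([(242,309),(303,304),(511,290)],.063); print(N[1],a(N[2]-N[0]),a(N[2]-N[1]))
togo(.412,-.2093,.16,np.radians(30))
```

```text
[ 0.47178241 -0.30029514] perp -62.421798868378914 opp -62.304243072876204 bar -61.983796208670924 [0.05903359 0.05903359 0.05940346 0.05501557]
[ 0.47159702 -0.29963837] 3.047972205249475 2.8393420796673947
tool shift mm [-58.3 -51.4  51.3] yaw -31.2 | cur [ 0.4691 -0.2619  0.2114] toolx -1.2 q7 0.25 t 65.45
```

```bash
python3 -m jog '{"xyz":[[-0.015,-0.012,0.01],[-0.03,-0.025,0.02],[-0.045,-0.038,0.035],[-0.058,-0.051,0.05],[-0.058,-0.051,0.05]],"yaw":[-8,-16,-24,-31,-31]}' 0.5;python3 -m jog '{"xyz":[[0,0,0],[0,0,0],[0,0,0],[0,0,0]],"yaw":[0,0,0,0]}';python3 - <<'E'
from h import *
togo(.412,-.2093,.0715,np.radians(29.8))
snap('wrist','w40')
E
```

```text
time_s: 65.95
tool_pos: [0.4085, -0.2079, 0.1589]
tcp_rot: [0.966, 0.258, -0.002, -0.001]
wrist_force: [-0.1, 0.8, -1.1]
grip_width: 0.504
time_s: 66.35
tool_pos: [0.4125, -0.2115, 0.1612]
tcp_rot: [0.967, 0.255, 0.001, 0.0]
wrist_force: [0.3, 0.3, -0.5]
grip_width: 0.499
tool shift mm [ 0.6 -2.3 89.7] yaw -0.2 | cur [ 0.4125 -0.2115  0.1612] toolx 29.6 q7 0.75 t 66.35
```

View pics/w40.png

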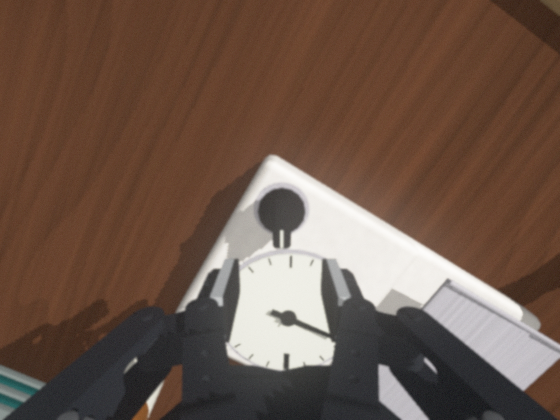

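```bash
python3 -m jog '{"xyz":[[0.0006,-0.002,0.02],[0.0006,-0.002,0.04],[0.0006,-0.002,0.06],[0.0006,-0.002,0.078],[0.0006,-0.002,0.089]],"yaw":[0,0,0,0,0]}';python3 -m jog '{"xyz":[[0,0,0],[0,0,0],[0,0,0]],"yaw":[0,0,0]}';python3 -m jog '{"xyz":[[0,0,0],[0,0,0],[0,0,0],[0,0,0],[0,0,0]],"yaw":[0,0,0,0,0]}' 0 30; for i in 1; do python3 -m jog '{"xyz":[[0,0,0],[0,0,0],[0,0,0],[0,0,0],[0,0,0]],"yaw":[8,16,24,32,40]}';done; python3 -m jog '{"xyz":[[0,0,0],[0,0,0],[0,0,0],[0,0,0],[0,0,0]],"yaw":[8,16,24,32,40]}';python3 -m jog '{"xyz":[[0,0,0],[0,0,0],[0,0,0],[0,0,0],[0,0,0]],"yaw":[8,16,24,32,40]}';python3 -m jog '{"xyz":[[0,0,0],[0,0,0],[0,0,0],[0,0,0]],"yaw":[6,10.2,10.2,10.2]}'
python3 - <<'E'
from h import *
im,C=snap('wrist','w41')
togo(.412,-.2093,.0715,np.radians(-100.4))
E
```

```text
time_s: 66.9
tool_pos: [0.4104, -0.2087, 0.0702]
tcp_rot: [0.967, 0.256, -0.001, -0.001]
wrist_force: [-0.3, 0.4, 0.5]
grip_width: 0.5
time_s: 67.2
tool_pos: [0.4119, -0.2092, 0.0724]
tcp_rot: [0.967, 0.256, 0.001, 0.001]
wrist_force: [-0.2, 0.5, -0.2]
grip_width: 0.5
time_s: 67.7
tool_pos: [0.4122, -0.2087, 0.0723]
tcp_rot: [0.967, 0.256, 0.001, 0.001]
wrist_force: [0.9, 1.4, 5.2]
grip_width: 0.153
time_s: 68.2
tool_pos: [0.4126, -0.2087, 0.0723]
tcp_rot: [0.996, -0.093, 0.001, 0.0]
wrist_force: [1.9, 1.5, 3.6]
grip_width: 0.154
time_s: 68.7
tool_pos: [0.4129, -0.2088, 0.0723]
tcp_rot: [0.904, -0.428, 0.002, -0.0]
wrist_force: [3.4, 1.6, 3.6]
grip_width: 0.156
time_s: 69.2
tool_pos: [0.4131, -0.2092, 0.0723]
tcp_rot: [-0.703, 0.711, -0.002, 0.001]
wrist_force: [3.8, 0.6, 1.7]
grip_width: 0.153
time_s: 69.6
tool_pos: [0.4131, -0.2092, 0.0723]
tcp_rot: [-0.64, 0.769, -0.002, 0.001]
wrist_force: [4.3, -1.4, 2.5]
grip_width: 0.154
tool shift mm [0.2 1.  0.8] yaw -0.1 | cur [ 0.413  -0.2093  0.0723] toolx -100.5 q7 -1.49 t 69.65
```

View pics/w41.png

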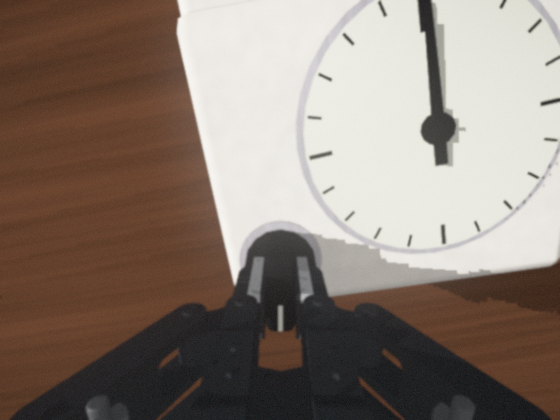

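```bash
python3 -m jog '{"xyz":[[0,0,0],[0,0,0],[0,0,0]],"yaw":[0,0,0]}' 0.5;python3 -m jog '{"xyz":[[0,0,-0.03],[0,0,-0.07],[0,0,-0.1],[0,0,-0.12],[0,0,-0.12]],"yaw":[0,0,0,0,0]}';python3 -m jog '{"xyz":[[0.01,0.005,0],[0.025,0.005,0],[0.04,0.005,0],[0.05,0.005,0],[0.05,0.005,0]],"yaw":[8,9,9,9,9]}' 1;python3 -m jog '{"xyz":[[0,0,0],[0,0,0],[0,0,0]],"yaw":[0,0,0]}' ;python3 dial.py w42
```

```text
time_s: 69.95
tool_pos: [0.4084, -0.2085, 0.0703]
tcp_rot: [-0.639, 0.769, 0.002, -0.001]
wrist_force: [0.5, 0.2, 1.0]
grip_width: 0.499
time_s: 70.45
tool_pos: [0.4122, -0.2098, 0.194]
tcp_rot: [-0.639, 0.769, -0.002, 0.001]
wrist_force: [-0.9, -0.2, -0.7]
grip_width: 0.498
time_s: 70.95
tool_pos: [0.3959, -0.2593, 0.1908]
tcp_rot: [-0.576, 0.818, 0.0, -0.0]
wrist_force: [-0.9, 0.2, 0.2]
grip_width: 1.002
time_s: 71.25
tool_pos: [0.3971, -0.2563, 0.1914]
tcp_rot: [-0.577, 0.816, 0.0, 0.0]
wrist_force: [0.9, -0.2, -0.6]
grip_width: 1.0
x0,y0 217 30 t 71.3
```

View pics/w42z.png

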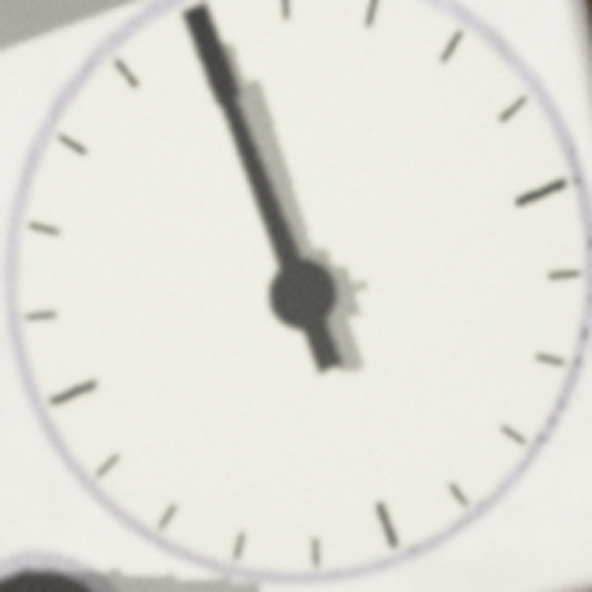

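View pics/w42.png

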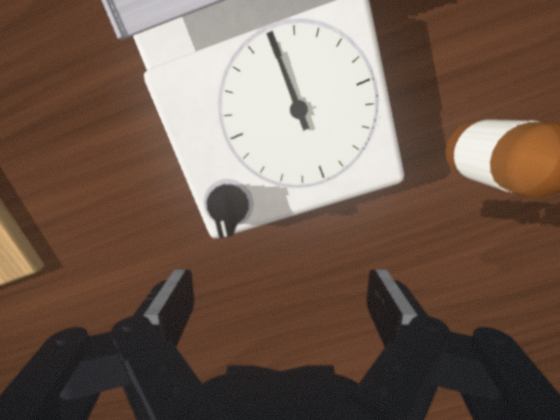

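Run:
```python
from h import *
C=cam('wrist')
f=lambda p:(np.array(p,float)+.5)/3.7-.5+[217,30]
U=lambda p,z:unproj(C,f(p),z)[:,:2]
a=lambda d:np.degrees(np.arctan2(d[1],d[0]))
T=U([(541,193),(73,393),(387,525),(212,55)],.058); c=(T[0]+T[1])/2
print(c, 'perp',a(T[0]-T[1])+90,'opp',a(c-T[2]),'bar',a(T[3]-c), np.linalg.norm(T-c,axis=1))
N=U([(329,370),(303,294),(195,10)],.063); print(N[1],a(N[2]-N[0]),a(N[2]-N[1]))
im,C=snap('top','t42');im,C=snap('scene','s42')
cv2.imwrite('pics/t42z.png',cv2.resize(cv2.imread('pics/t42.png')[120:310,100:450],None,fx=2.28,fy=2.28,interpolation=2))
```

```text
[ 0.47129311 -0.2990768 ] perp 2.766510633252537 opp 2.8337810765467983 bar 2.6915697099134164 [0.05909559 0.05909559 0.05893451 0.05478847]
[ 0.47140896 -0.29923642] 2.716525133335439 3.1451450396357115
```

View pics/t42z.png

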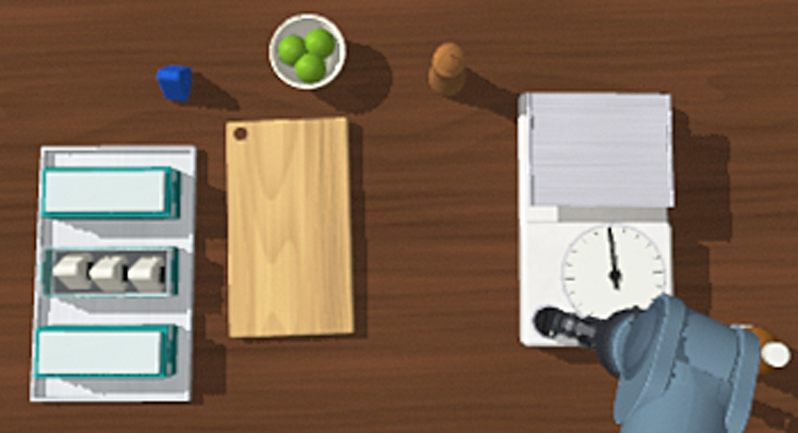

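```bash
python3 -c "
from rig import *
print(get_obs()['wrist_force'],get_obs()['time_s']); print(sign_off())"
```

```text
[ 0.02322589 -0.85123953 -0.15083258] 71.4
the job is handed in; nothing more can be done
None
```

I did the whole job in the order asked and handed it in at 71 s. No step failed.

- **Tare with the empty box:** the zero mark lay within about 0.5° of the needle (−62.1° against about −62°).
- **Rice:** I put all three rice triangles in the box on the platform and let go. The dial then read just over 200 g, against about 225 g expected.
- **Packed box on the tray:** measured at (0.4935, 0.3811) m, yaw 88.9°. The midpoint of the two closed boxes measured (0.494, 0.3825) m, yaw about 88.6–89°. That puts the box within about 1.5 mm of the middle, parallel, with its ends in line.
- **Tare with the empty scale:** zero mark at 2.8°, needle at 2.7–3.1°.
- **Other objects:** in the last top picture the mill, lime bowl and closed boxes look unmoved. The bottle looks in place too, though the arm partly hides it. The robot was touching nothing at hand-in.

Two checks were weak:
- **Closed boxes' spacing:** my fits put their centres about 211 mm apart instead of the stated 214 mm. The bias should largely cancel at the midpoint.
- **Packed box's position:** the rice hid part of its outline, so the fit of its shape was poor. Its position still agreed with the gripper's position at release.

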